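# Slide the flat bottle opener out of its rest and lay it on the bar mat

### The arm

A 6-joint arm with a two-finger parallel gripper is mounted at the origin on a cart in front of the work surface, level with it; the furniture and walls round the work are solid. World frame = base frame: x ahead of the robot, y to its left, z up, the work surface at z = 0. Lengths are in m, angles in rad, forces in N, time in s.
With the tool pointing down it reaches from about 0.35 to 0.775 m from the base axis. Payload 7.3 kg.
Tool frame: the origin (TCP) lies at the very end of the fingers, on their centre line; the grasp point (between the pads) lies 19 mm behind it; z points along the fingers, y is the direction in which the jaws open and shut (so a half turn about z gives the same grasp; the last joint's range is limited). The gripper opens to 92 mm and grips with 3 to 60 N. Pads are 19 mm wide; open, the fingers measure 130 mm over their backs; the gripper's body (75 mm by 190 mm) begins 47 mm behind the grasp point.
Start: joints at [-0.146, 0.342, 1.524, -0, 1.275, -0.146], TCP at [0.525, 0, 0.227] pointing down, gripper open.
Joint ranges: [-2.53, 2.53], [-0.77, 2.02], [0.04, 2.7], [-1, 4.14], [0.28, 2.66], [-3.11, 3.11]. Speed limits (rad/s): [2.57, 2.57, 3.14, 3.14, 3.14, 3.14].

### API

Orientations are given as [roll, pitch, yaw] about the fixed x, y, z axes, in that order (R = Rz(yaw) Ry(pitch) Rx(roll)).
In Python, from cell import monitor, eyes, order gives the robot as it stands. The module is installed in compiled form; this text tells all that it offers.
- The arm moves only by the tool carry_out, never from a script. Its argument "targets" is a list of rows, each a list of 2 entries, a list of its own where there are three numbers: the shift along the tool's x, y, z in m, then the turn about the tool's z in rad. In form: [[[dx, dy, dz], twist], ...]. A call has 1 to 10 rows; each row shifts and turns the pose as measured when the row begins, along the tool's axes as they then stand; what a row does not reach is not made up. A row lasts 1/8 s, in which the tool goes at most 62.5 mm and 10.7 degrees, less where a joint would pass 70% of its speed; a pose out of reach is approached as far as the arm can. A call is refused whole if a number of a shift passes 0.0625 or a number of a turn 0.188, either way. A call with a gripper value outside its range is refused whole. "fingers" is the closure, from 0 (fully open) to 1 (shut), set as the call begins (left out, the last holds). The fingers move at their own pace and stop on an object; "grip_force" is the grip in N (left out, the last holds). Time passes only in rows, so rows that do not move let the fingers close. It gives the time, the measured TCP pose, the force and the opening at its end, in the units of the state.
- monitor.observe(): the state, without advancing time (a new reading comes with each control period).
- eyes.read_camera(name): name is "scene" or "side" or "wrist"; returns the picture (420x560x3 uint8, red, green, blue); there is no depth.
- eyes.camera_info(name): a dict with "K" (3x3 intrinsics, pixels), "rvec" (rotation vector, rad) and "tvec" (3), from world to camera coordinates, as OpenCV has them. Camera axes: x right, y down, z forward; pixel columns grow to the right and rows downward; lengths in m; the calibration is good to about 2 mm. The wrist camera is an equidistant fisheye: a pixel r from the principal point sees the ray r / f radians off the axis. A picture is of the moment at which its call begins: read the wrist's pose just before it. camera_info takes no time and is no camera call; for the wrist camera it gives the pose at the moment of the call.
- order.hand_in(): hands the job in, once; it reports no verdict.
The state is a dict: "time": time; "qpos": joint angles; "qvel": joint speeds; "joint_efforts": joint torques, N m; "tool_pos": TCP position; "tool_rot": TCP orientation; "contact_force": force on the tool from outside, world axes, zero at the start; "torque": the same for the moment, N m; "opening": finger opening in m.
Only numpy, scipy, OpenCV 4.12 (cv2) and the standard library are available. Lean on these libraries where they do the work, as an engineer would, in place of code of your own. Each camera call takes 0.05 s, during which the arm holds its last target.

### The job

The flat steel bottle opener lies sunk in the groove of its wooden rest, its tail under a spring clip, so it cannot be picked up there. Touch down slowly on its top, press just hard enough to drag it along the groove out of the open front end until about 4 cm of it sticks out past the front edge, still lying in the groove; then take it by the part that sticks out, lift it clear and lay it down gently, flat and lengthwise, in the middle of the rubber bar mat. Do not press hard, tip or drop it, and leave the other things where they stand.

Things in the scene. Friction and masses are not known exactly. Their poses are not given: they have to be found in the camera images.
- opener_center (a point): Centre of the loose steel bottle opener: a plate 140 mm long (x), 36 wide (y), 4 thick (z up), 0.08 to 0.15 kg, with a 20 mm hole 42 mm from this point towards its front (-x) end. It lies along the rest's x axis, front end 5 to 9 mm inside the rest's front edge. To drag it from above takes about 10 to 17 N of downward pressure (friction varies): too little and the finger slips over it.
- rest: Fixed wooden block 170 mm long (x), 76 wide (y); origin at the centre of its underside, front at -x. A groove 39.5 mm wide runs along x, floor 50 mm up; its side rails rise to 52.6 mm, 1.4 mm lower than the opener's top face (54 mm). Open at the front; shut at the rear by a stop block (x = 68 to 85 mm, top 74 mm up) that bears the clip.
- rest_front (a point): Middle of the groove floor's front edge (rest x = -85 mm, 50 mm up); axes as the rest's; nothing lies in front of or below it down to the table. The opener sticks out 40 mm when its centre is 30 mm behind this point; with its centre past this point it falls. Pressing on a part that sticks out tips it.
- clip_tip (a point): Where the sprung steel clip (26 mm wide, about 18 mm high, running back from here to the stop block) presses with about 5 N on the tail of the opener at the start; rest x = 42 mm, 54 mm up. The opener is free of it once slid about 25 mm forward.
- mat: Fixed flat black rubber bar mat, 200 mm long (x), 130 mm wide (y), 5 mm thick; origin at the centre of its underside on the table. The opener is to lie along its x axis (either way round).
- tumbler_large: Bystander, to be left alone: clear glass tumbler 68 mm wide, 84 mm tall; loose; origin at the centre of its underside.
- tumbler_small: Bystander, to be left alone: small clear glass tumbler 48 mm wide, 60 mm tall; loose; origin at the centre of its underside.
- lime: Bystander, to be left alone: green lime, about 50 mm; loose; origin at the centre of its underside.
- mill: Bystander, to be left alone: glass salt shaker with a metal top, 44 mm wide, 90 mm tall; loose; origin at the centre of its underside.
- bowl: Bystander, to be left alone: crystal bowl with an upright handle, 100 mm wide, 107 mm tall; loose; origin at the centre of its underside.
- canister: Bystander, to be left alone: steel canister with a dark lid, 67 mm wide, 122 mm tall; loose; origin at the centre of its underside.

How it is judged:
By the outcome, as a careful person would: the job done as asked, in the order asked, and still so for the second after the job is handed in, with the robot touching nothing.
It also fails if it takes over 67 s, if anything falls off the work surface, if the arm or the gripper's body presses on something with over 40 N, if the wrist force passes 120 N, or if a joint passes its speed limit or range.

## Working session

There is one attempt and no reset: what is moved stays moved. The work goes in short steps, Python scripts to look and compute and a tool call to move; the robot and the scene stay as the last step left them, time stands still between calls to the robot, and variables do not carry over. Pictures are saved under pics/ and viewed, and the job is handed in when it is done.

Besides the shell and the picture viewer there is one more tool, called after "Emit:" as a command line: name --argument value ..., lists and objects as JSON in quotes. carry_out: Moves the arm, as the interface text tells. Its arguments: {"type":"object","properties":{"targets":{"type":"array","items":{"type":"array"}},"fingers":{"type":"number"},"grip_force":{"type":"number"}},"required":["targets"]}

```bash
mkdir -p pics
cat > h.py <<'E'
import numpy as np, cv2
from cell import monitor, eyes, order
def snap(n,f):
    im=eyes.read_camera(n); cv2.imwrite('pics/'+f,cv2.cvtColor(im,cv2.COLOR_RGB2BGR)); return im
def ray(ci,uv):
    K=np.array(ci['K']);R=cv2.Rodrigues(np.array(ci['rvec'],float))[0];t=np.array(ci['tvec'],float).ravel()
    d=np.linalg.inv(K)@np.array([uv[0],uv[1],1.]); return -R.T@t, R.T@d
def onz(ci,uv,z):
    c,d=ray(ci,uv); return c+d*(z-c[2])/d[2]
def proj(ci,P):
    return cv2.projectPoints(np.array(P,float).reshape(-1,3),np.array(ci['rvec'],float),np.array(ci['tvec'],float),np.array(ci['K'],float),None)[0].reshape(-1,2)
E
python3 - <<'E'
from h import *
s=monitor.observe()
print(s)
for n in ['scene','side','wrist']:
    snap(n,n+'0.png'); print(n,eyes.camera_info(n))
E
```

```text
{'time': 0.0, 'qpos': array([-1.46037958e-01,  3.42725154e-01,  1.52500405e+00,  4.42282405e-06,
        1.27534225e+00, -1.45990804e-01]), 'qvel': array([-0.00038388, -0.00114222, -0.00093136, -0.00070026,  0.00044314,
       -0.0003565 ]), 'joint_efforts': array([ 7.61924657e-04, -4.31245601e+01, -2.44219762e+01,  7.17750052e-02,
        5.59406646e-02, -1.04314388e-04]), 'tool_pos': array([5.24616465e-01, 6.01035680e-05, 2.26048200e-01]), 'tool_rot': array([-3.14013020e+00, -2.19308997e-04,  1.57074772e+00]), 'contact_force': array([-0.69345153, -0.17523818, -0.5312213 ]), 'torque': array([ 0.02551971, -0.01626667, -0.01281548]), 'opening': 0.0916149047871794}
scene {'K': array([[408.66088623,   0.        , 280.77725199],
       [  0.        , 408.66088623, 204.67122593],
       [  0.        ,   0.        ,   1.        ]]), 'rvec': array([ 1.93709671, -0.69347534,  0.40382798]), 'tvec': array([-0.42463093,  0.19434431,  0.82473217])}
side {'K': array([[391.2073031 ,   0.        , 280.31805424],
       [  0.        , 391.2073031 , 207.15054746],
       [  0.        ,   0.        ,   1.        ]]), 'rvec': array([ 0.13943867, -2.57660928,  1.74100629]), 'tvec': array([0.51359675, 0.09449779, 1.01800379])}
wrist {'K': array([[325.1922621 ,   0.        , 277.63471197],
       [  0.        , 325.1922621 , 206.99005865],
       [  0.        ,   0.        ,   1.        ]]), 'rvec': array([-2.82444465e+00, -2.31860557e-04,  9.07153584e-04]), 'tvec': array([-0.52388368, -0.03857983,  0.39141475])}
```

View pics/scene0.png

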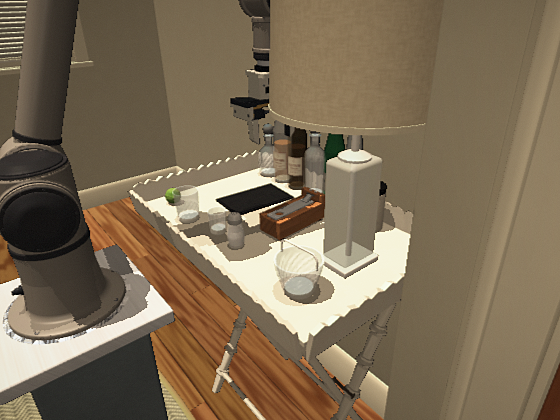

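View pics/side0.png

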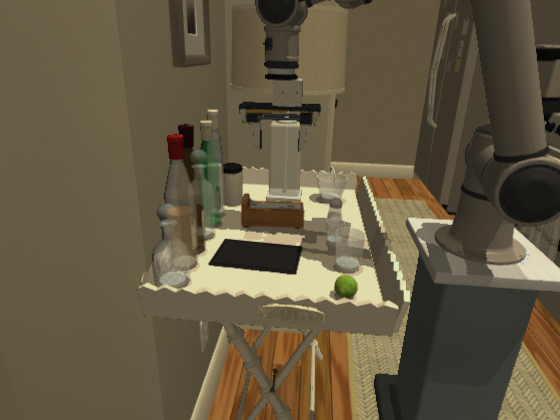

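View pics/wrist0.png

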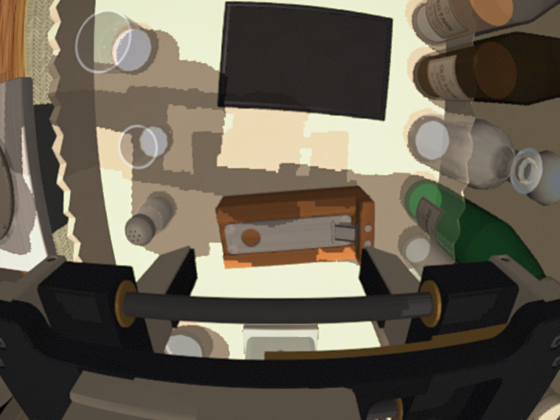

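```bash
cat >> h.py <<'E'
def wray(ci,uv):
    K=np.array(ci['K']);R=cv2.Rodrigues(np.array(ci['rvec'],float))[0];t=np.array(ci['tvec'],float).ravel()
    x=np.array([(uv[0]-K[0,2])/K[0,0],(uv[1]-K[1,2])/K[1,1]]);th=np.linalg.norm(x)
    d=np.array([*(x/max(th,1e-9)*np.sin(th)),np.cos(th)]); return -R.T@t,R.T@d
def wonz(ci,uv,z):
    c,d=wray(ci,uv); return c+d*(z-c[2])/d[2]
def wproj(ci,P):
    R=cv2.Rodrigues(np.array(ci['rvec'],float))[0];t=np.array(ci['tvec'],float).ravel();K=np.array(ci['K'])
    p=np.array(P,float).reshape(-1,3)@R.T+t; r=np.linalg.norm(p[:,:2],axis=1);th=np.arctan2(r,p[:,2])
    return p[:,:2]/r[:,None]*th[:,None]*K[0,0]+K[:2,2]
E
python3 - <<'E'
from h import *
w=cv2.imread('pics/wrist0.png'); cv2.imwrite('pics/w0c.png',cv2.resize(w[175:280,200:400],None,fx=4,fy=4,interpolation=cv2.INTER_CUBIC))
s=cv2.imread('pics/scene0.png'); cv2.imwrite('pics/s0c.png',cv2.resize(s[150:310,150:400],None,fx=3.2,fy=3.2,interpolation=cv2.INTER_CUBIC))
s=cv2.imread('pics/side0.png'); cv2.imwrite('pics/d0c.png',cv2.resize(s[150:300,150:400],None,fx=3.2,fy=3.2,interpolation=cv2.INTER_CUBIC))
ci=eyes.camera_info('wrist');print(wray(ci,(278,207)))
for n in('scene','side'): print(ray(eyes.camera_info(n),(280,205)))
E
```

```text
(array([0.52412874, 0.08544139, 0.38358421]), array([ 5.22565914e-04, -3.11886736e-01, -9.50119146e-01]))
(array([-0.0682984 , -0.78003312,  0.53399246]), array([ 0.55158266,  0.70423892, -0.44699929]))
(array([0.44153959, 0.95243795, 0.45491529]), array([ 0.07506495, -0.92641345, -0.36899085]))
```

View pics/w0c.png

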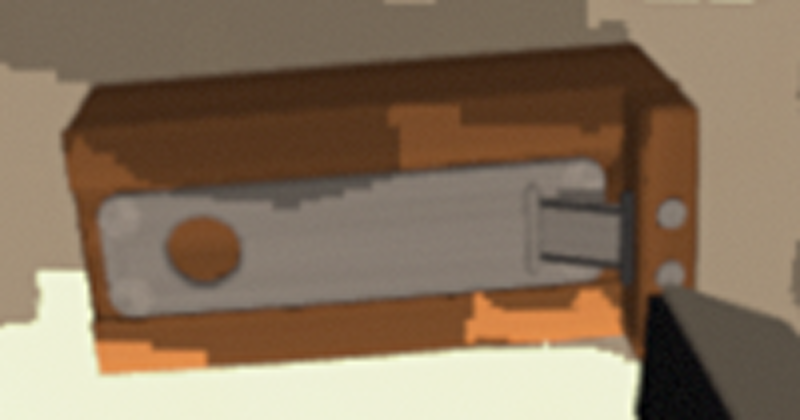

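View pics/s0c.png

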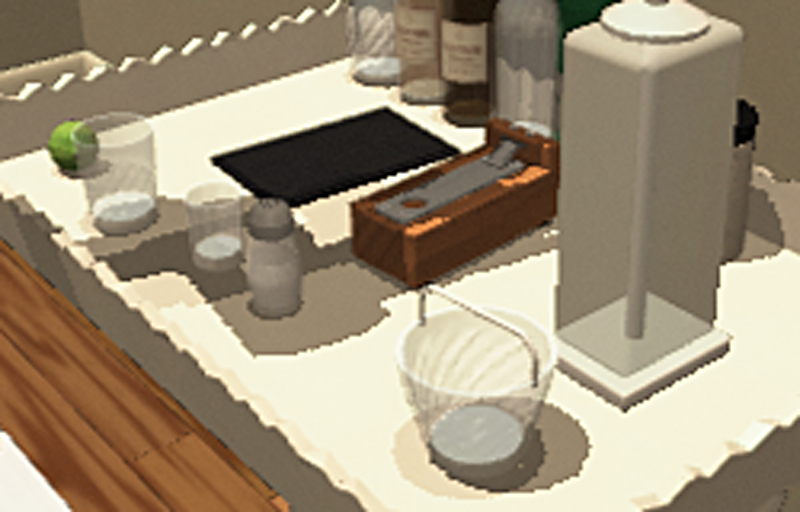

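View pics/d0c.png

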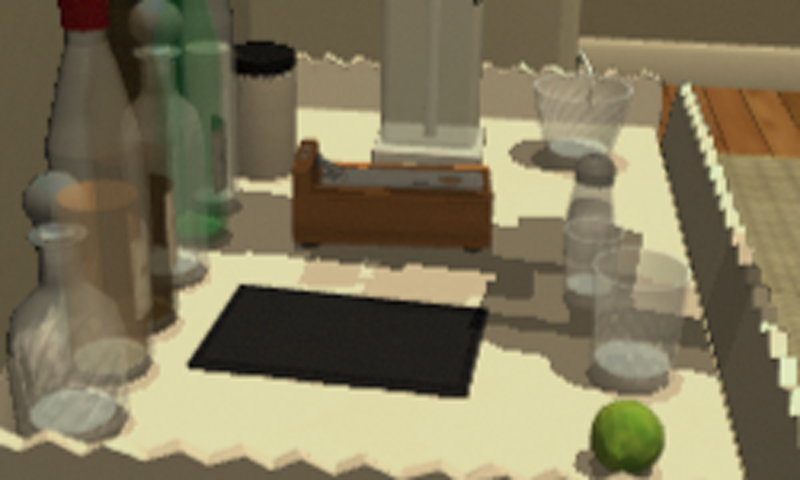

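Run:
```python
from h import *
ci=eyes.camera_info('wrist')
f=lambda x,y:((x+.5)/4-.5+200,(y+.5)/4-.5+175)
P={}
for k,(x,y,z) in dict(hole=(204,250,.054),frontmid=(103,258,.054),f_up=(98,200,.054),f_dn=(108,317,.054),r_up=(604,160,.054),r_dn=(610,282,.054),restfront_up=(68,134,.0526),restfront_dn=(101,373,.0526),clip=(533,228,.054),stop_ur=(697,108,.074)).items():
    P[k]=wonz(ci,f(x,y),z);print(k,P[k].round(4))
# edges fits
W={}
for k,(x,y,z) in dict(mat1=(225,1,.005),mat2=(392,17,.005),mat3=(384,120,.005),mat4=(219,106,.005)).items(): print(k,wonz(ci,(x,y),z).round(4))
for k,(x,y) in dict(mill=(140,235),small=(150,145),large=(132,50),green=(425,195),clear=(433,140),lampcorner_l=(245,325),lampr=(318,325)).items(): print(k,wonz(ci,(x,y),.0).round(3))
# other views: mat corners
cs=eyes.camera_info('side');g=lambda x,y:((x+.5)/3.2-.5+150,(y+.5)/3.2-.5+150)
for p in [(240,287),(487,310),(468,395),(191,365)]: print('side mat',onz(cs,g(*p),.005).round(4))
for n,p in dict(canister=(265,175),lampL=(375,162),lampR=(483,150),bowl=(577,155),green=(205,240)).items(): print('side',n,onz(cs,g(*p),0).round(3))
cc=eyes.camera_info('scene')
for p in [(213,160),(388,108),(460,152),(285,203)]: print('scene mat',onz(cc,g(*p),.005).round(4))
for n,p in dict(lampfront=(625,400),lampr=(728,340),lampl=(557,345),bowl=(478,460),mill=(275,310),restcorner=(413,285)).items(): print('scene',n,onz(cc,g(*p),0).round(3))
```

```text
hole [ 0.494  -0.0578  0.054 ]
frontmid [ 0.4656 -0.0605  0.054 ]
f_up [ 0.4652 -0.0431  0.054 ]
f_dn [ 0.4659 -0.0789  0.054 ]
r_up [ 0.6037 -0.0315  0.054 ]
r_dn [ 0.6085 -0.0683  0.054 ]
restfront_up [ 0.4577 -0.0245  0.0526]
restfront_dn [ 0.4624 -0.098   0.0526]
clip [ 0.5851 -0.0514  0.054 ]
stop_ur [ 0.6227 -0.0103  0.074 ]
mat1 [0.4631 0.2115 0.005 ]
mat2 [0.6597 0.1986 0.005 ]
mat3 [0.6507 0.0704 0.005 ]
mat4 [0.456  0.0842 0.005 ]
mill [ 0.336 -0.081  0.   ]
small [0.365 0.041 0.   ]
large [0.345 0.163 0.   ]
green [ 0.718 -0.024  0.   ]
clear [0.721 0.049 0.   ]
lampcorner_l [ 0.475 -0.226 -0.   ]
lampr [ 0.584 -0.226 -0.   ]
side mat [0.6504 0.0794 0.005 ]
side mat [0.4544 0.091  0.005 ]
side mat [0.4624 0.2166 0.005 ]
side mat [0.6575 0.2028 0.005 ]
side canister [ 0.682 -0.172 -0.   ]
side lampL [ 0.58  -0.224  0.   ]
side lampR [ 0.473 -0.277  0.   ]
side bowl [ 0.375 -0.278 -0.   ]
side green [ 0.702 -0.014  0.   ]
scene mat [0.4623 0.2064 0.005 ]
scene mat [0.6599 0.195  0.005 ]
scene mat [0.6479 0.0682 0.005 ]
scene mat [0.4655 0.0895 0.005 ]
scene lampfront [ 0.486 -0.295  0.   ]
scene lampr [ 0.596 -0.293  0.   ]
scene lampl [ 0.498 -0.218  0.   ]
scene bowl [ 0.368 -0.279  0.   ]
scene mill [ 0.367 -0.045  0.   ]
scene restcorner [ 0.47  -0.084  0.   ]
```

```bash
python3 - <<'E'
from h import *
cs=eyes.camera_info('side');cc=eyes.camera_info('scene')
print('tcp',proj(cs,[.525,0,.227]),proj(cc,[.525,0,.227]))
# column of heights at lamp axis and tool axis
for z in (.2,.25,.3,.35,.4,.45,.5,.55): print(z,'lamp side',proj(cs,[.535,-.26,z]).round(0),'scene',proj(cc,[.535,-.26,z]).round(0),'tool side',proj(cs,[.525,0,z]).round(0))
# shade side edges as rays
for n,ci,p in (('side',cs,(231,88)),('side',cs,(348,88)),('scene',cc,(270,118)),('scene',cc,(437,118))):
    c,d=ray(ci,p); a=np.array([.535,-.26]); n2=np.array([-d[1],d[0]])/np.hypot(d[0],d[1]); print(n,'dist from axis',(a-c[:2])@n2)
E
python3 -c "
import cv2
s=cv2.imread('pics/side0.png');cv2.imwrite('pics/d0d.png',cv2.resize(s[0:200,180:400],None,fx=3,fy=3))"
```

```text
tcp [[279.06305893 148.21954116]] [[272.95602267 139.27451584]]
0.2 lamp side [[283. 137.]] scene [[354. 179.]] tool side [[279. 159.]]
0.25 lamp side [[284. 121.]] scene [[355. 156.]] tool side [[279. 139.]]
0.3 lamp side [[284. 105.]] scene [[357. 132.]] tool side [[280. 118.]]
0.35 lamp side [[285.  87.]] scene [[359. 107.]] tool side [[280.  97.]]
0.4 lamp side [[285.  70.]] scene [[360.  80.]] tool side [[281.  75.]]
0.45 lamp side [[286.  51.]] scene [[362.  51.]] tool side [[282.  52.]]
0.5 lamp side [[287.  32.]] scene [[364.  21.]] tool side [[282.  27.]]
0.55 lamp side [[287.  13.]] scene [[366. -12.]] tool side [[283.   2.]]
side dist from axis -0.1596022852816691
side dist from axis 0.1857631536967857
scene dist from axis -0.16988959563077163
scene dist from axis 0.14331933114448506
```

View pics/d0d.png

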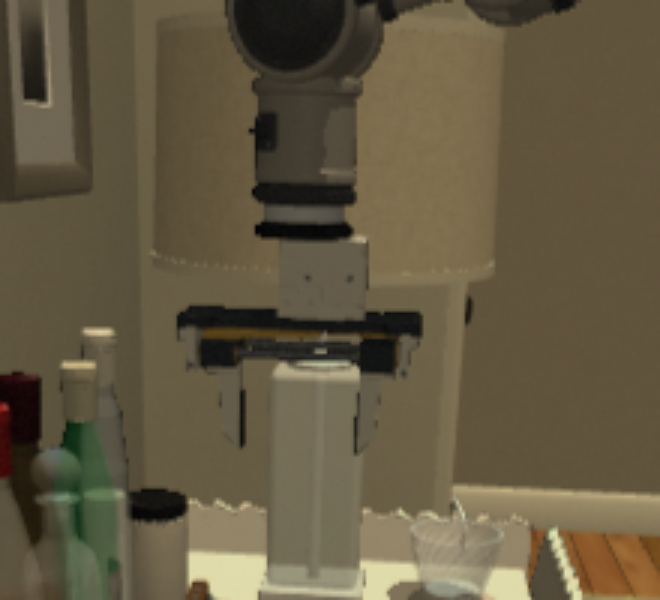

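```bash
python3 -c "
import cv2
s=cv2.imread('pics/scene0.png');cv2.imwrite('pics/s0d.png',cv2.resize(s[0:190,200:460],None,fx=3,fy=3))"
```

```text
(no output)
```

View pics/s0d.png

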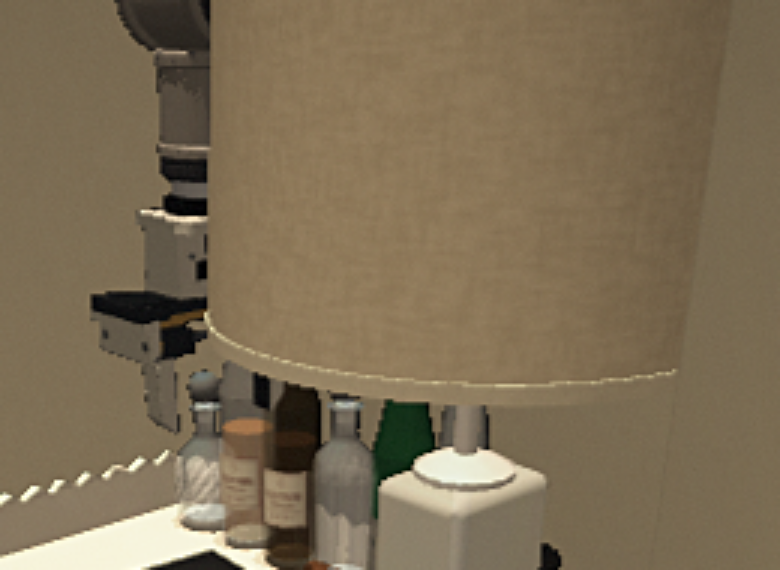

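Run:
```python
from h import *
from scipy.optimize import least_squares
cs=eyes.camera_info('side');cc=eyes.camera_info('scene')
L=[(cs,(230,86),1),(cs,(345,90),-1),(cc,(268,107),-1),(cc,(427,124),1)]
def res(q,o=None):
    r=[]
    for ci,p,_ in L:
        c,d=ray(ci,p);n=np.array([-d[1],d[0]])/np.hypot(*d[:2]); r.append(abs((q[:2]-c[:2])@n)-q[2])
    return r
s=least_squares(res,[.525,-.26,.165]);print(s.x,s.fun)
x,y,r=s.x
for z in (.3,.32,.34,.36):
    a=np.linspace(0,2*np.pi,73);P=np.c_[x+r*np.cos(a),y+r*np.sin(a),0*a+z]
    q=proj(cs,P);w=proj(cc,P);print(z,'side rows',q[:,1].max(),q[:,1].min(),'cols',q[:,0].min(),q[:,0].max(),'scene rows max',w[:,1].max(),'cols',w[:,0].min(),w[:,0].max(), 'row at left',w[w[:,0].argmin(),1])
print(proj(cc,[[.525,0,z] for z in (.227,.3,.4,.5,.6)]))
```

```text
[ 0.527706   -0.2323648   0.15948645] [ 0.00425736  0.00894661 -0.00880658 -0.00439739]
0.3 side rows 114.24091872014316 99.29635527671296 cols 231.89904390034377 340.29022621457966 scene rows max 157.1815415551595 cols 264.4418318605238 427.70222604675155 row at left 132.86768528559
0.32 side rows 106.34522699080287 93.0709271168686 cols 231.76129870007352 340.87037361900434 scene rows max 145.59703171258087 cols 264.06888939646 429.2077208427985 row at left 122.95719243214322
0.34 side rows 98.34031141913454 86.77313506701361 cols 231.62173064207295 341.45827114138297 scene rows max 133.69863932206616 cols 263.6875572281488 430.74856762572233 row at left 112.82375338190002
0.36 side rows 90.22914801559024 80.38321590178596 cols 231.4803033010108 342.05407512531434 scene rows max 121.4829673319331 cols 263.2975490331771 432.32602639066545 row at left 102.45975946461985
[[272.95602267 139.27451584]
 [272.12549096 109.9049496 ]
 [270.89399296  66.35626698]
 [269.53926611  18.44992041]
 [268.04184007 -34.5026073 ]]
```

Emit:
carry_out --targets '[[[0.03, 0, 0], 0], [[0.035, 0, 0], 0], [[0.035, 0, 0], 0], [[0.035, 0, 0], 0], [[0, 0, 0], 0]]' --fingers 1 --grip_force 20

```text
time: 0.78
tool_pos: [0.5242, 0.1382, 0.2246]
tool_rot: [-3.137, 0.0, 1.569]
contact_force: [-0.6, -0.1, -0.2]
opening: 0.0465
```

Run:
```python
from h import *
s=monitor.observe();print(s['time'],s['tool_pos'],s['qpos'],s['contact_force'])
cw=eyes.camera_info('wrist');w=snap('wrist','wrist1.png');a=snap('scene','scene1.png');b=snap('side','side1.png')
np.save('cw1.npy',np.r_[cw['rvec'],cw['tvec']])
cv2.imwrite('pics/s1c.png',cv2.cvtColor(cv2.resize(a[0:200,130:330],None,fx=3,fy=3),cv2.COLOR_RGB2BGR))
p=s['tool_pos']
print(proj(eyes.camera_info('scene'),[p+[0,0,z] for z in(0,.1,.2,.3,.4)]))
```

```text
0.775 [0.52419485 0.13820394 0.22457779] [1.16170014e-01 3.77491144e-01 1.47674561e+00 3.71450980e-04
 1.29159559e+00 1.18103222e-01] [-0.62994045 -0.14312271 -0.17485813]
[[241.65232974 128.75564164]
 [239.29680856  91.31775858]
 [236.73564835  50.611516  ]
 [233.94069131   6.18938308]
 [230.87839298 -42.48178481]]
```

View pics/s1c.png

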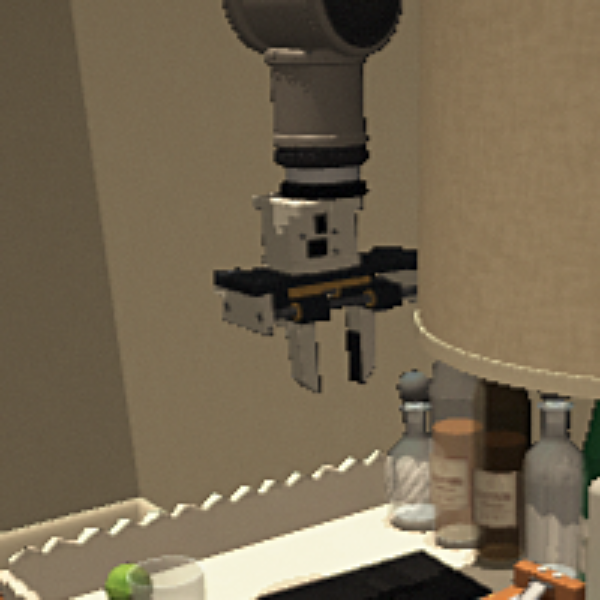

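View pics/wrist1.png

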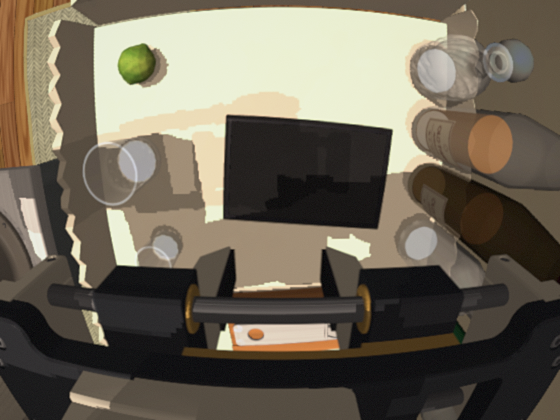

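View pics/side1.png

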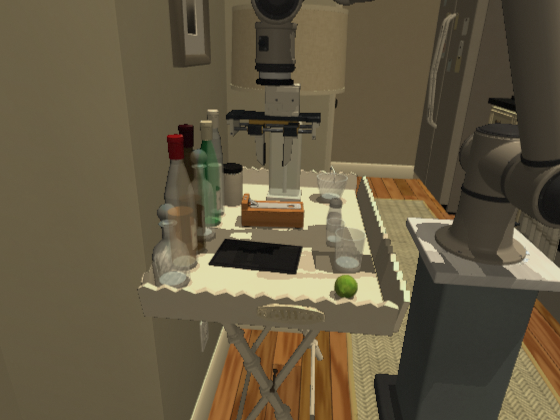

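Run:
```python
import cv2
s=cv2.imread('pics/side1.png');cv2.imwrite('pics/d1c.png',cv2.resize(s[60:120,220:360],None,fx=5,fy=5,interpolation=cv2.INTER_CUBIC))
s=cv2.imread('pics/scene1.png');cv2.imwrite('pics/s1d.png',cv2.resize(s[90:150,260:440],None,fx=4,fy=4,interpolation=cv2.INTER_CUBIC))
```

```text
(no output)
```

View pics/d1c.png

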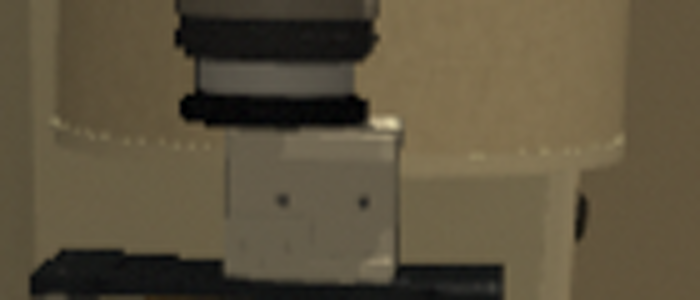

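View pics/s1d.png

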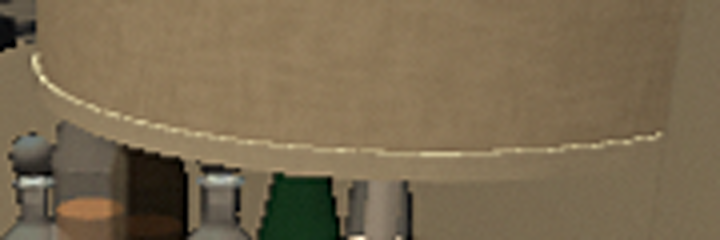

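Run:
```python
from h import *
from scipy.optimize import least_squares
cs=eyes.camera_info('side');cc=eyes.camera_info('scene')
A=np.array([(55,122),(90,133),(130,141),(175,146),(210,149),(475,156),(545,152),(580,149),(618,141)])/5+[220,60]
B=np.array([(35,57),(55,85),(100,108),(150,124),(200,134),(270,145),(330,151),(420,154),(500,153),(560,148),(610,141),(660,133)])/4+[260,90]
pts=[(cs,p) for p in A]+[(cc,p) for p in B]
def res(q):
    r=[]
    for ci,p in pts:
        P=onz(ci,p,q[4]); u=(P[0]-q[0])/q[2];v=(P[1]-q[1])/q[3]
        r.append((np.hypot(u,v)-1)*.15)
    return r
for z in (None,):
    s=least_squares(res,[.53,-.25,.16,.15,.35]);print(s.x.round(4),np.std(s.fun))
s2=least_squares(lambda q:res([q[0],q[1],q[2],q[2],q[3]]),[.53,-.25,.16,.35]);print('circle',s2.x.round(4),np.std(s2.fun))
```

```text
[ 0.5281 -0.2577  0.1629  0.1682  0.3559] 0.0016758385963659302
circle [ 0.529  -0.2592  0.164   0.3555] 0.0019928616929386907
```

Emit:
carry_out --targets '[[[0, 0, 0.03], 0], [[0, 0, 0.04], 0], [[0, 0, 0.04], 0], [[0, 0, 0.03], 0], [[0, 0, 0], 0]]'

```text
time: 1.55
tool_pos: [0.5258, 0.1294, 0.0822]
tool_rot: [-3.141, 0.002, 1.558]
contact_force: [-1.2, -0.2, 0.3]
opening: 0.0004
```

Run:
```python
from h import *
s=monitor.observe();print(s['time'],s['tool_pos'],s['qpos'],s['contact_force'])
a=snap('scene','scene2.png');b=snap('side','side2.png')
cv2.imwrite('pics/s2c.png',cv2.cvtColor(cv2.resize(a[0:200,130:330],None,fx=3,fy=3),cv2.COLOR_RGB2BGR))
cv2.imwrite('pics/d2c.png',cv2.cvtColor(cv2.resize(b[0:200,180:400],None,fx=3,fy=3),cv2.COLOR_RGB2BGR))
p=s['tool_pos']
for n in('scene','side'):print(proj(eyes.camera_info(n),[p+[0,0,z] for z in(0,.1,.2,.25,.3,.35,.4)]).round(1))
```

```text
1.55 [0.52579641 0.12941937 0.08220794] [ 0.10077259  0.52935094  1.66544078 -0.00206479  0.94794669  0.11476927] [-1.18153717 -0.17195185  0.31799513]
[[246.9 177.9]
 [244.9 144.3]
 [242.7 108. ]
 [241.5  88.7]
 [240.3  68.6]
 [239.   47.5]
 [237.7  25.6]]
[[271.9 222.6]
 [272.8 181.5]
 [273.7 136.7]
 [274.1 112.8]
 [274.6  87.8]
 [275.2  61.5]
 [275.7  33.9]]
```

View pics/s2c.png

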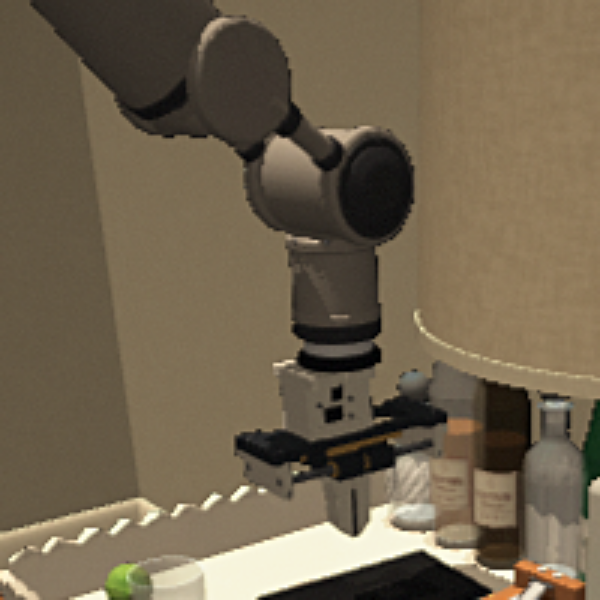

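View pics/d2c.png

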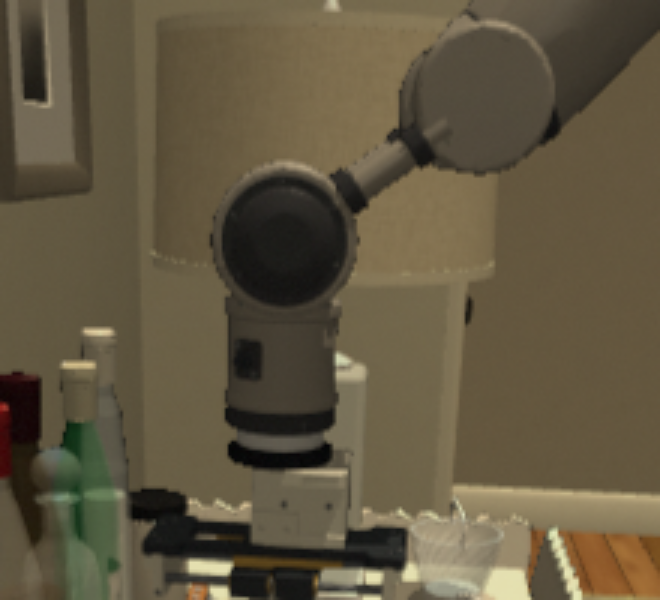

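```bash
python3 - <<'E'
from h import *
from scipy.optimize import least_squares
cs=eyes.camera_info('side');cc=eyes.camera_info('scene')
p=np.array([.5258,.1294,.0822]);n=np.array([.1006,-.995,0])
for ci,c,sg in((cc,(378/3+130,190/3),1),(cs,(286/3+180,241/3),-1)):
    s=least_squares(lambda q:(proj(ci,p+[0,0,q[0]]+sg*n*q[1])[0]-c),[.3,.06]);print('zc,h',s.x,s.cost)
f=least_squares(lambda q:np.r_[(proj(cc,p+[0,0,q[0]]+n*q[1])[0]-(256,63.3)),(proj(cs,p+[0,0,q[0]]-n*q[2])[0]-(275.3,80.3))],[.3,.06,.06]);print(f.x,f.fun)
g=lambda x,y:((x+.5)/3.2-.5+150,(y+.5)/3.2-.5+150)
for nm,q,z in (('hole',(413,204),.054),('restF-y',(407,230),.0526),('restF+y',(353,203),.0526),('opF-y',(400,219),.054),('opF+y',(376,207),.054),('restF-y bottom',(413,285),0)): print('scene',nm,onz(cc,g(*q),z).round(4))
for nm,q,z in (('restF+y',(491,184),.0526),('restF+y bot',(489,246),0),('hole',(451,180),.054)): print('side',nm,onz(cs,g(*q),z).round(4))
E
python3 -c "
import cv2
for n,a in(('scene',(180,250,250,340)),('side',(190,235,230,320))):
  s=cv2.imread(f'pics/{n}2.png');cv2.imwrite(f'pics/{n}2z.png',cv2.resize(s[a[0]:a[1],a[2]:a[3]],None,fx=8,fy=8,interpolation=cv2.INTER_CUBIC))"
```

```text
zc,h [0.31758005 0.06138571] 4.67005655890839e-27
zc,h [ -1499.03344415 -21279.5446429 ] 0.00025101196483265554
[0.31762842 0.06138337 0.04446043] [-0.00155501  0.01227915 -0.53395686 -0.02030889]
scene hole [ 0.4919 -0.0588  0.054 ]
scene restF-y [ 0.4636 -0.087   0.0526]
scene restF+y [ 0.4585 -0.0242  0.0526]
scene opF-y [ 0.4688 -0.0717  0.054 ]
scene opF+y [ 0.4667 -0.0437  0.054 ]
scene restF-y bottom [ 0.4701 -0.0845  0.    ]
side restF+y [ 0.4588 -0.0515  0.0526]
side restF+y bot [ 0.4575 -0.038   0.    ]
side hole [ 0.4935 -0.0519  0.054 ]
```

View pics/scene2z.png

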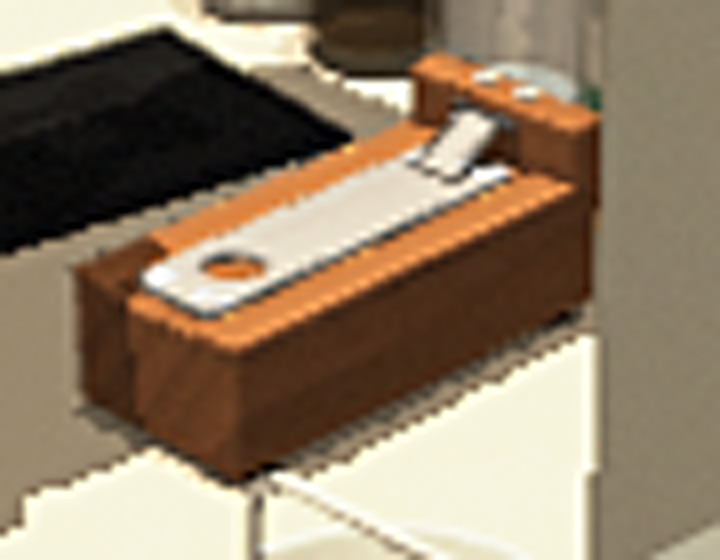

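View pics/side2z.png

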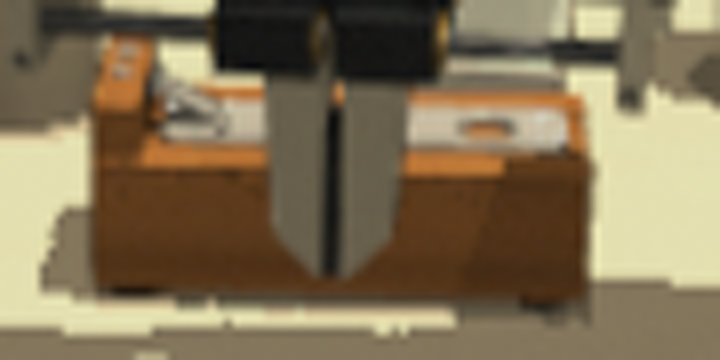

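Emit:
carry_out --targets '[[[0, 0, -0.01], -0.18], [[0, 0, -0.01], -0.185], [[0, 0, -0.005], -0.185], [[0, 0, -0.005], -0.185], [[0, 0, 0], -0.185], [[0, 0, 0], -0.185], [[0, 0, 0], -0.185], [[0, 0, 0], -0.185], [[0, 0, 0], -0.185], [[0, 0, 0], 0]]' --fingers 0

```text
time: 2.9
tool_pos: [0.538, 0.1281, 0.1372]
tool_rot: [-3.139, 0.039, -3.041]
contact_force: [-0.5, -1.1, -0.0]
opening: 0.091
```

```bash
cat >> h.py <<'E'
def Rt(s):
    from scipy.spatial.transform import Rotation as Q
    return Q.from_euler('xyz',s['tool_rot']).as_matrix()
def to(x,y,z=None):
    s=monitor.observe();d=np.array([x,y,s['tool_pos'][2] if z is None else z])-s['tool_pos'];return Rt(s).T@d
E
python3 - <<'E'
from h import *
s=monitor.observe();print({k:np.round(s[k],3) for k in('time','tool_pos','tool_rot','qpos','contact_force','joint_efforts','opening')})
print(Rt(s).round(3)); print(to(.526,-.0077))
E
```

```text
{'time': np.float64(2.9), 'tool_pos': array([0.538, 0.128, 0.137]), 'tool_rot': array([-3.139,  0.039, -3.041]), 'qpos': array([ 0.096,  0.458,  1.609, -0.002,  1.035, -1.574]), 'contact_force': array([-0.474, -1.088, -0.046]), 'joint_efforts': array([ 1.8000e-02, -4.6275e+01, -2.1815e+01, -6.0000e-02, -1.0600e-01,
       -9.9500e-01]), 'opening': np.float64(0.091)}
[[-0.994 -0.101  0.039]
 [-0.101  0.995  0.002]
 [-0.039 -0.002 -0.999]]
[ 0.02562683 -0.13390584 -0.00071077]
```

Emit:
carry_out --targets '[[[0.005, -0.03, 0], 0], [[0.008, -0.035, 0], 0], [[0.008, -0.035, 0], 0], [[0.005, -0.03, 0], 0], [[0, 0, 0], 0], [[0, 0, 0], 0]]'

```text
time: 3.65
tool_pos: [0.5274, -0.0075, 0.1434]
tool_rot: [-3.139, 0.052, -3.065]
contact_force: [-0.6, -0.7, 0.9]
opening: 0.092
```

Run:
```python
from h import *
s=monitor.observe();print({k:np.round(s[k],4) for k in('time','tool_pos','tool_rot','qpos','qvel','contact_force','joint_efforts','opening')})
print(Rt(s).round(3)); print(to(.526,-.0077))
snap('wrist','wrist3.png');snap('side','side3.png')
```

```text
{'time': np.float64(3.65), 'tool_pos': array([ 0.5274, -0.0075,  0.1434]), 'tool_rot': array([-3.1388,  0.0516, -3.0646]), 'qpos': array([-0.1654,  0.402 ,  1.6847,  0.0115,  1.0042, -1.819 ]), 'qvel': array([-0.0112, -0.0076, -0.0047, -0.0026,  0.0022,  0.0172]), 'contact_force': array([-0.5834, -0.704 ,  0.895 ]), 'joint_efforts': array([-6.01900e-01, -4.34442e+01, -2.17039e+01, -5.08000e-02,
       -1.73400e-01, -2.85000e-02]), 'opening': np.float64(0.092)}
[[-0.996 -0.077  0.052]
 [-0.077  0.997  0.001]
 [-0.052 -0.003 -0.999]]
[ 1.43390543e-03 -1.31197732e-04 -7.36402973e-05]
```

View pics/wrist3.png

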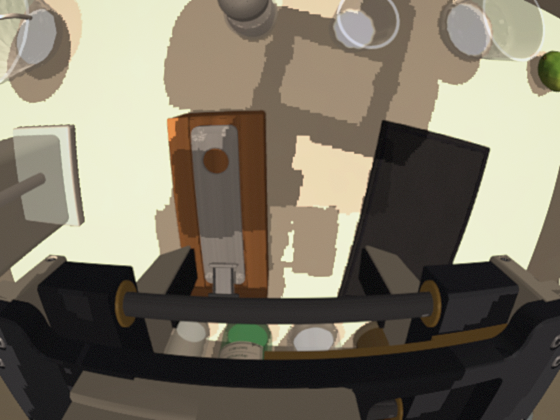

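View pics/side3.png

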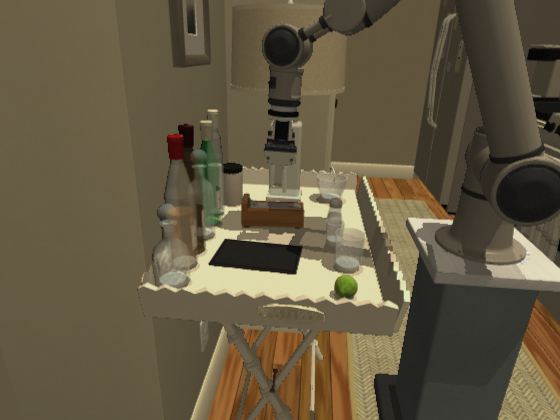

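Emit:
carry_out --targets '[[[0, 0, 0.02], 0], [[0, 0, 0.025], 0], [[0, 0, 0.02], 0], [[0, 0, 0.008], 0], [[0, 0, 0], 0], [[0, 0, 0], 0]]'

```text
time: 4.5
tool_pos: [0.533, -0.0022, 0.0701]
tool_rot: [-3.139, 0.055, -3.059]
contact_force: [-0.2, -0.1, 0.0]
opening: 0.0918
```

Run:
```python
from h import *
s=monitor.observe();print({k:np.round(s[k],4) for k in('time','tool_pos','tool_rot','qpos','qvel','contact_force','torque','joint_efforts','opening')})
print(to(.526,-.0077))
w=snap('wrist','wrist4.png');
b=snap('side','side4.png')
cv2.imwrite('pics/d4c.png',cv2.cvtColor(cv2.resize(b[150:260,220:340],None,fx=6,fy=5),cv2.COLOR_RGB2BGR))
```

```text
{'time': np.float64(4.5), 'tool_pos': array([ 0.533 , -0.0022,  0.0701]), 'tool_rot': array([-3.1387,  0.0549, -3.0592]), 'qpos': array([-0.1539,  0.5085,  1.7516,  0.0136,  0.8275, -1.816 ]), 'qvel': array([ 0.0028, -0.0018, -0.0025, -0.0003,  0.0022,  0.0025]), 'contact_force': array([-0.1833, -0.1418,  0.0369]), 'torque': array([0.0795, 0.0257, 0.0298]), 'joint_efforts': array([ 3.91000e-02, -4.52728e+01, -1.84069e+01, -9.00000e-04,
       -1.75100e-01, -6.00000e-04]), 'opening': np.float64(0.0918)}
[ 0.00739446 -0.00495808 -0.0003918 ]
```

View pics/wrist4.png

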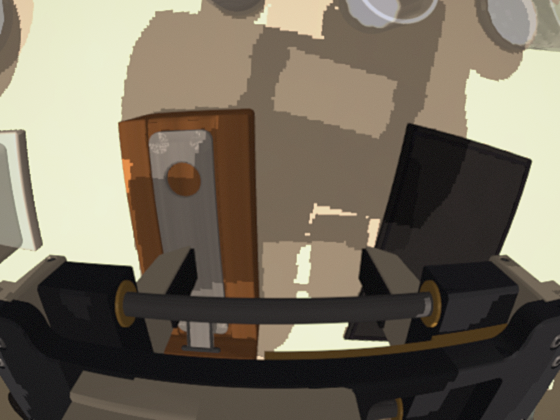

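View pics/d4c.png

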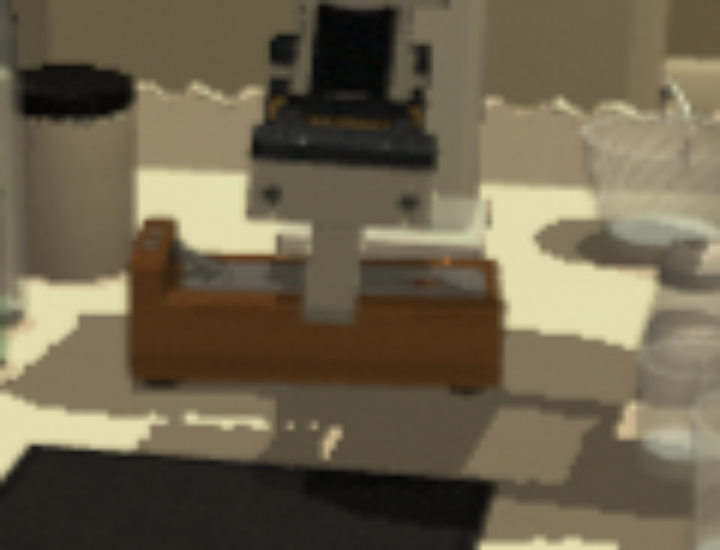

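Emit:
carry_out --targets '[[[0.003, -0.005, 0.002], 0], [[0, 0, 0.003], 0], [[0, 0, 0.003], 0], [[0, 0, 0.002], 0], [[0, 0, 0], 0], [[0, 0, 0], 0]]'

```text
time: 5.35
tool_pos: [0.5312, -0.0083, 0.0602]
tool_rot: [-3.138, 0.056, -3.06]
contact_force: [0.7, -0.3, 0.3]
opening: 0.0915
```

Run:
```python
from h import *
s=monitor.observe();print({k:np.round(s[k],4) for k in('time','tool_pos','tool_rot','contact_force','torque','joint_efforts')})
print(to(.526,-.0077))
```

```text
{'time': np.float64(5.35), 'tool_pos': array([ 0.5312, -0.0083,  0.0602]), 'tool_rot': array([-3.1383,  0.0565, -3.06  ]), 'contact_force': array([ 0.6602, -0.2874,  0.3026]), 'torque': array([0.063 , 0.0426, 0.0703]), 'joint_efforts': array([-2.06000e-02, -4.57226e+01, -1.80722e+01, -5.70000e-03,
       -1.89000e-01, -2.30000e-03])}
[ 0.00511163  0.00097764 -0.00029218]
```

Touch down slowly.

Emit:
carry_out --targets '[[[0, 0, 0.002], 0], [[0, 0, 0.002], 0], [[0, 0, 0.001], 0], [[0, 0, 0], 0]]'

```text
time: 5.85
tool_pos: [0.5316, -0.0082, 0.0549]
tool_rot: [-3.138, 0.057, -3.06]
contact_force: [0.1, -0.1, -0.2]
opening: 0.0922
```

Emit:
carry_out --targets '[[[0, 0, 0.001], 0], [[0, 0, 0.001], 0], [[0, 0, 0], 0]]'

```text
time: 6.22
tool_pos: [0.5318, -0.0082, 0.0546]
tool_rot: [-3.138, 0.058, -3.06]
contact_force: [0.1, 0.6, 0.9]
opening: 0.0917
```

Emit:
carry_out --targets '[[[0, 0, 0.002], 0]]'

```text
time: 6.35
tool_pos: [0.5323, -0.0083, 0.0538]
tool_rot: [-3.137, 0.059, -3.06]
contact_force: [-6.7, 1.1, 21.4]
opening: 0.0916
```

Emit:
carry_out --targets '[[[0, 0, 0.003], 0]]'

```text
time: 6.48
tool_pos: [0.5337, -0.0086, 0.0536]
tool_rot: [-3.135, 0.063, -3.059]
contact_force: [-9.5, 2.1, 33.9]
opening: 0.0916
```

Emit:
carry_out --targets '[[[0, 0, 0.0], 0]]'

```text
time: 6.6
tool_pos: [0.5342, -0.0087, 0.0547]
tool_rot: [-3.135, 0.064, -3.059]
contact_force: [-0.2, 1.4, 0.7]
opening: 0.0917
```

Emit:
carry_out --targets '[[[0.002, 0, 0.001], 0]]'

```text
time: 6.72
tool_pos: [0.5333, -0.009, 0.0542]
tool_rot: [-3.134, 0.067, -3.059]
contact_force: [2.4, 0.7, 5.1]
opening: 0.0919
```

Emit:
carry_out --targets '[[[0.004, 0, 0.001], 0]]'

```text
time: 6.85
tool_pos: [0.5316, -0.0097, 0.054]
tool_rot: [-3.133, 0.073, -3.058]
contact_force: [3.3, 1.2, 9.4]
opening: 0.092
```

Emit:
carry_out --targets '[[[0.004, 0, 0.0013], 0]]'

```text
time: 6.98
tool_pos: [0.5304, -0.0103, 0.0539]
tool_rot: [-3.131, 0.079, -3.057]
contact_force: [3.2, 2.0, 10.6]
opening: 0.0916
```

Emit:
carry_out --targets '[[[0.004, 0, 0.0013], 0]]'

```text
time: 7.1
tool_pos: [0.5293, -0.0108, 0.0539]
tool_rot: [-3.129, 0.086, -3.057]
contact_force: [4.0, 3.4, 11.1]
opening: 0.0917
```

Run:
```python
from h import *
w=snap('wrist','wrist5.png');b=snap('side','side5.png')
cv2.imwrite('pics/w5c.png',cv2.cvtColor(cv2.resize(w[90:290,100:270],None,fx=4,fy=3),cv2.COLOR_RGB2BGR))
w=cv2.imread('pics/wrist4.png')
s=monitor.observe();print({k:np.round(s[k],4) for k in('time','tool_pos','tool_rot','contact_force','torque')})
```

```text
{'time': np.float64(7.2), 'tool_pos': array([ 0.5291, -0.0108,  0.0539]), 'tool_rot': array([-3.1294,  0.0859, -3.0565]), 'contact_force': array([ 3.0519,  1.8475, 10.4721]), 'torque': array([-0.0227, -0.6328,  0.2302])}
```

View pics/w5c.png

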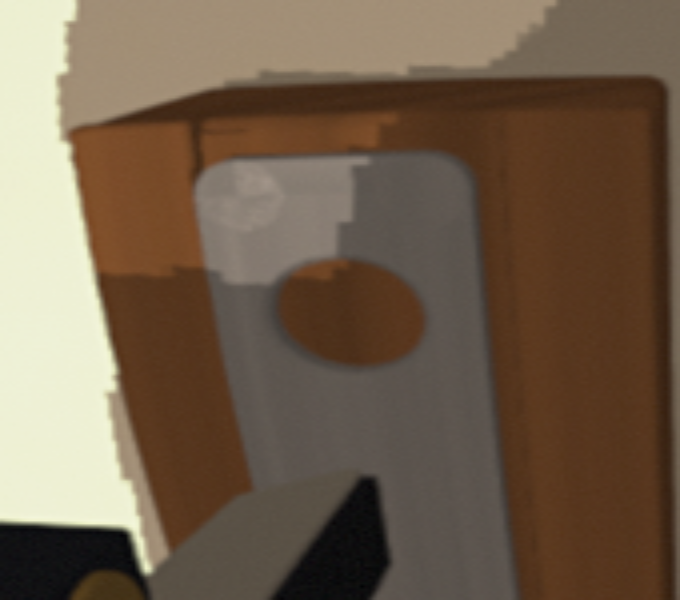

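Run:
```python
from h import *
cw=eyes.camera_info('wrist')
u=lambda x,y:((x+.5)/4-.5+100,(y+.5)/3-.5+90)
print('hole',wonz(cw,u(350,312),.054),'front mid',wonz(cw,u(330,156),.054),'restfront',wonz(cw,u(660,78),.0526),wonz(cw,u(72,130),.0526))
```

```text
hole [ 0.49072946 -0.05956686  0.054     ] front mid [ 0.4640318  -0.06193321  0.054     ] restfront [ 0.44941526 -0.02313736  0.0526    ] [ 0.46101915 -0.09788003  0.0526    ]
```

Emit:
carry_out --targets '[[[0.01, 0.001, 0.0008], 0]]'

```text
time: 7.32
tool_pos: [0.5223, -0.0112, 0.0538]
tool_rot: [-3.127, 0.093, -3.056]
contact_force: [4.1, 0.5, 9.9]
opening: 0.0914
```

Emit:
carry_out --targets '[[[0.01, 0.001, 0.0008], 0]]'

```text
time: 7.45
tool_pos: [0.5155, -0.0117, 0.0538]
tool_rot: [-3.125, 0.101, -3.054]
contact_force: [3.6, 0.6, 10.8]
opening: 0.0916
```

Emit:
carry_out --targets '[[[0.01, 0.001, 0.0008], 0]]'

```text
time: 7.58
tool_pos: [0.5087, -0.0122, 0.0537]
tool_rot: [-3.122, 0.109, -3.053]
contact_force: [3.6, -0.3, 10.4]
opening: 0.0918
```

Run:
```python
from h import *
cw=eyes.camera_info('wrist');w=snap('wrist','wrist6.png');b=snap('side','side6.png')
np.save('cw6.npy',np.r_[cw['rvec'],cw['tvec']])
cv2.imwrite('pics/w6c.png',cv2.cvtColor(cv2.resize(w[90:290,100:270],None,fx=4,fy=3),cv2.COLOR_RGB2BGR))
s=monitor.observe();print({k:np.round(s[k],4) for k in('time','tool_pos','tool_rot','contact_force','torque')})
```

```text
{'time': np.float64(7.675), 'tool_pos': array([ 0.5077, -0.0121,  0.0536]), 'tool_rot': array([-3.1225,  0.1074, -3.0535]), 'contact_force': array([ 0.3859,  0.3777, 12.6738]), 'torque': array([-0.4942, -0.3353,  0.122 ])}
```

View pics/w6c.png

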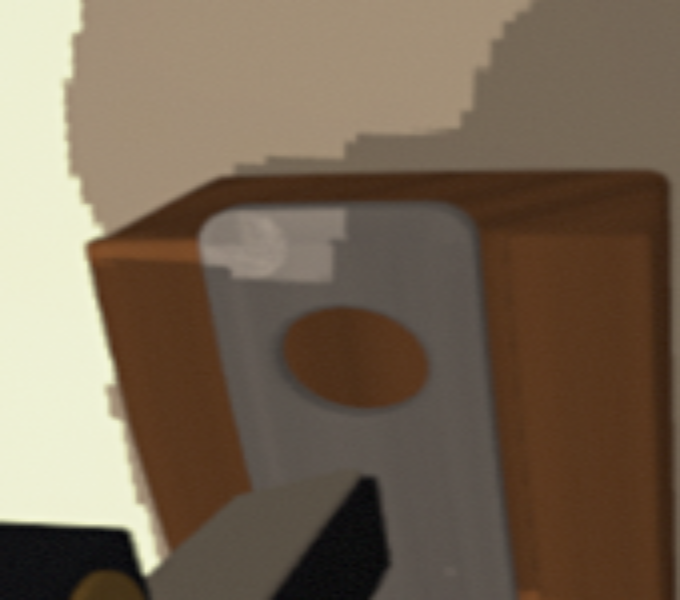

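Run:
```python
from h import *
cw=eyes.camera_info('wrist')
u=lambda x,y:((x+.5)/4-.5+100,(y+.5)/3-.5+90)
print('hole',wonz(cw,u(354,357),.054),'front mid',wonz(cw,u(335,203),.054),'restfront',wonz(cw,u(655,234),.0526),wonz(cw,u(90,246),.0526))
```

```text
hole [ 0.4773937  -0.06039941  0.054     ] front mid [ 0.45018861 -0.0623385   0.054     ] restfront [ 0.45283702 -0.02326496  0.0526    ] [ 0.46024444 -0.09744103  0.0526    ]
```

Emit:
carry_out --targets '[[[0, 0, -0.012], 0], [[0, 0, 0], 0]]'

```text
time: 7.92
tool_pos: [0.5057, -0.012, 0.0657]
tool_rot: [-3.123, 0.106, -3.054]
contact_force: [-0.0, -0.3, 0.1]
opening: 0.0919
```

Emit:
carry_out --targets '[[[-0.02, 0.0, 0.0], 0], [[0, 0, 0], 0], [[0, 0, 0], 0]]'

```text
time: 8.3
tool_pos: [0.5232, -0.0098, 0.066]
tool_rot: [-3.124, 0.101, -3.054]
contact_force: [-0.1, -0.5, -0.7]
opening: 0.0917
```

Emit:
carry_out --targets '[[[0, 0, 0.004], 0], [[0, 0, 0.004], 0], [[0, 0, 0.002], 0], [[0, 0, 0], 0]]'

```text
time: 8.8
tool_pos: [0.5224, -0.0098, 0.0545]
tool_rot: [-3.125, 0.098, -3.054]
contact_force: [-0.4, -0.4, -0.1]
opening: 0.0916
```

Emit:
carry_out --targets '[[[0, 0, 0.001], 0], [[0, 0, 0.001], 0]]'

```text
time: 9.05
tool_pos: [0.5227, -0.0099, 0.0537]
tool_rot: [-3.125, 0.099, -3.054]
contact_force: [-3.5, 0.6, 12.3]
opening: 0.092
```

Emit:
carry_out --targets '[[[0.004, 0.0005, 0.0012], 0]]'

```text
time: 9.18
tool_pos: [0.5214, -0.0101, 0.0538]
tool_rot: [-3.123, 0.105, -3.053]
contact_force: [2.9, 0.3, 8.1]
opening: 0.0916
```

Emit:
carry_out --targets '[[[0.006, 0.0005, 0.0013], 0]]'

```text
time: 9.3
tool_pos: [0.5185, -0.0106, 0.0538]
tool_rot: [-3.121, 0.112, -3.052]
contact_force: [3.2, 0.1, 7.6]
opening: 0.0919
```

Emit:
carry_out --targets '[[[0.006, 0.0005, 0.0014], 0]]'

```text
time: 9.43
tool_pos: [0.5157, -0.0111, 0.0537]
tool_rot: [-3.119, 0.12, -3.051]
contact_force: [4.0, 0.9, 8.2]
opening: 0.0915
```

```bash
cat > hole.py <<'E'
from h import *
import sys
s=monitor.observe();cw=eyes.camera_info('wrist');n=sys.argv[1];w=snap('wrist',f'wrist{n}.png')
cv2.imwrite(f'pics/w{n}c.png',cv2.cvtColor(cv2.resize(w[90:290,100:270],None,fx=4,fy=3),cv2.COLOR_RGB2BGR))
# hole blob: brown within gray, near predicted
hsv=cv2.cvtColor(w,cv2.COLOR_RGB2HSV)
m=((hsv[...,1]>90)).astype(np.uint8)
k,l,st,ce=cv2.connectedComponentsWithStats(m)
for i in range(1,k):
    x,y,ww,hh,a=st[i]
    if 150<a<1500 and 20<ww<50 and 15<hh<50 and 130<x<260 and 100<y<260:
        print('blob',st[i],ce[i],wonz(cw,ce[i],.052).round(4))
print(s['time'],s['tool_pos'].round(4),s['tool_rot'].round(3),s['contact_force'].round(1))
E
python3 hole.py 7
```

```text
blob [ 168  175   36   36 1012] [185.44268775 192.41798419] [ 0.4773 -0.0611  0.052 ]
9.425 [ 0.5157 -0.0111  0.0537] [-3.119  0.12  -3.051] [4.  0.9 8.2]
```

View pics/w7c.png

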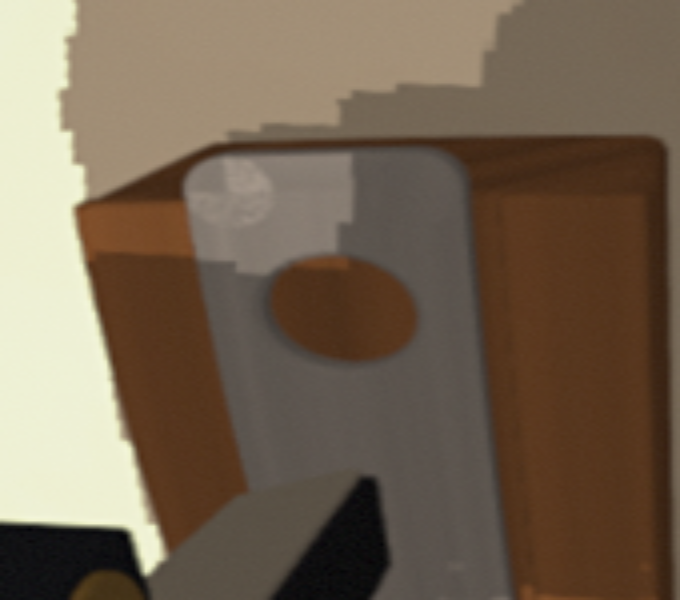

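Emit:
carry_out --targets '[[[0.008, 0.0005, 0.0022], 0]]'

```text
time: 9.6
tool_pos: [0.5121, -0.012, 0.0533]
tool_rot: [-3.115, 0.131, -3.05]
contact_force: [5.7, 4.5, 15.5]
opening: 0.0915
```

Emit:
carry_out --targets '[[[0.01, 0.0005, 0.0024], 0]]'

```text
time: 9.72
tool_pos: [0.508, -0.0131, 0.0532]
tool_rot: [-3.111, 0.144, -3.048]
contact_force: [5.9, 4.2, 17.8]
opening: 0.0922
```

```bash
python3 hole.py 8
```

```text
blob [170 183  37  34 981] [188.03160041 199.82976555] [ 0.4732 -0.0616  0.052 ]
9.725 [ 0.508  -0.0131  0.0532] [-3.111  0.144 -3.048] [ 5.9  4.2 17.8]
```

Emit:
carry_out --targets '[[[0.014, 0.0005, 0.0008], 0]]'

```text
time: 9.9
tool_pos: [0.4978, -0.0144, 0.0532]
tool_rot: [-3.108, 0.154, -3.047]
contact_force: [3.4, 4.0, 12.5]
opening: 0.0917
```

```bash
python3 hole.py 9
```

```text
blob [171 185  37  34 967] [189.21820062 201.68665977] [ 0.4641 -0.0623  0.052 ]
9.9 [ 0.4978 -0.0144  0.0532] [-3.108  0.154 -3.047] [ 3.4  4.  12.5]
```

Emit:
carry_out --targets '[[[0.013, 0.001, 0.001], 0]]'

```text
time: 10.07
tool_pos: [0.4878, -0.0153, 0.053]
tool_rot: [-3.105, 0.164, -3.045]
contact_force: [3.6, 1.8, 15.2]
opening: 0.0917
```

```bash
python3 hole.py 10
```

```text
blob [171 186  37  34 955] [189.31099476 202.30366492] [ 0.4542 -0.0631  0.052 ]
10.075 [ 0.4878 -0.0153  0.053 ] [-3.105  0.164 -3.045] [ 3.6  1.8 15.2]
```

View pics/w10c.png

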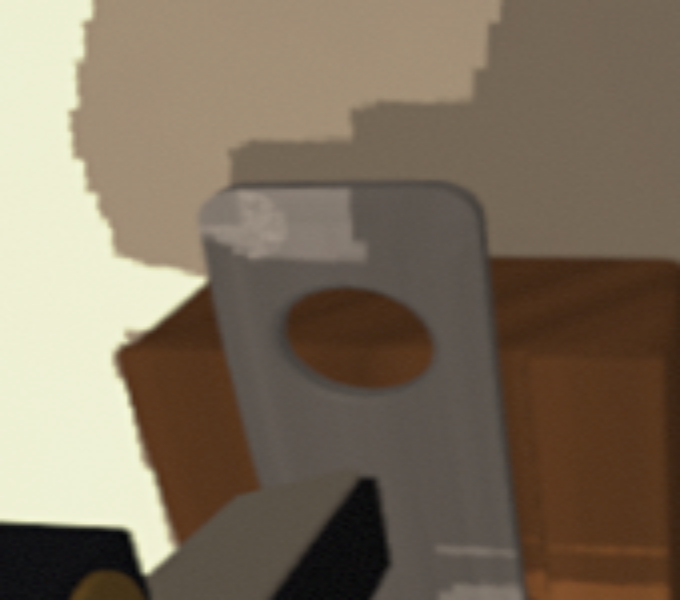

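Run:
```python
from h import *
cw=eyes.camera_info('wrist')
u=lambda x,y:((x+.5)/4-.5+100,(y+.5)/3-.5+90)
f=wonz(cw,u(345,184),.054);e=wonz(cw,u(375,350),.050);l=wonz(cw,u(120,352),.0526);r=wonz(cw,u(665,356),.0526)
print(f,e,f[0]-e[0],l,r)
```

```text
[ 0.42475203 -0.06355461  0.054     ] [ 0.45592896 -0.06153376  0.05      ] -0.031176931980297196 [ 0.45898493 -0.09762961  0.0526    ] [ 0.45150415 -0.02386963  0.0526    ]
```

Emit:
carry_out --targets '[[[0.0115, 0.001, 0.0012], 0]]'

```text
time: 10.25
tool_pos: [0.4797, -0.0161, 0.0529]
tool_rot: [-3.101, 0.174, -3.042]
contact_force: [3.0, 3.4, 15.4]
opening: 0.0916
```

```bash
python3 hole.py 11
```

```text
blob [171 186  37  34 941] [189.32412327 202.5770457 ] [ 0.4462 -0.0638  0.052 ]
10.25 [ 0.4797 -0.0161  0.0529] [-3.101  0.174 -3.042] [ 3.   3.4 15.4]
```

View pics/w11c.png

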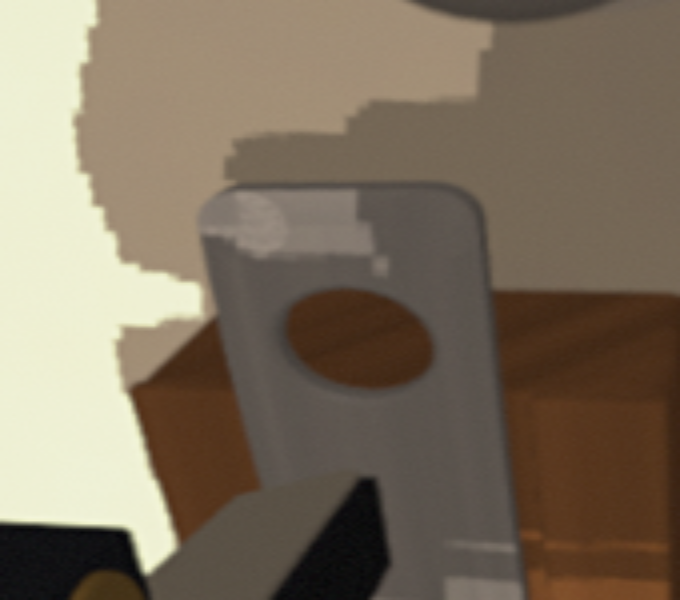

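Emit:
carry_out --targets '[[[-0.001, 0, -0.005], 0], [[-0.003, 0, -0.015], 0], [[0, 0, -0.01], 0.02], [[0, 0, 0], 0]]'

```text
time: 10.8
tool_pos: [0.4774, -0.015, 0.085]
tool_rot: [-3.104, 0.177, -3.063]
contact_force: [0.6, 0.2, -0.4]
opening: 0.0917
```

```bash
python3 hole.py 12
python3 - <<'E'
from h import *
s=monitor.observe();R=Rt(s);print(R.round(3),s['joint_efforts'].round(2));print('to pregrasp',to(.440,-.063,.085))
b=snap('side','side12.png');a=snap('scene','scene12.png')
cv2.imwrite('pics/d12c.png',cv2.cvtColor(cv2.resize(b[150:260,220:340],None,fx=6,fy=5),cv2.COLOR_RGB2BGR))
cs=eyes.camera_info('side')
c3=cv2.imread('pics/wrist3.png')
E
```

```text
blob [186 172  32  24 612] [201.45751634 182.91503268] [ 0.4464 -0.0637  0.052 ]
10.8 [ 0.4774 -0.015   0.085 ] [-3.104  0.177 -3.063] [ 0.6  0.2 -0.4]
[[-0.982 -0.072  0.177]
 [-0.077  0.997 -0.024]
 [-0.175 -0.037 -0.984]] [ 1.000e-02 -3.715e+01 -1.753e+01 -0.000e+00 -7.200e-01  3.000e-02]
to pregrasp [ 0.04022003 -0.04520777 -0.00585751]
```

View pics/wrist12.png

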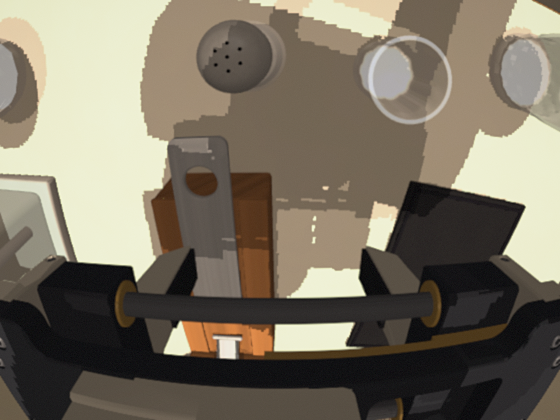

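View pics/d12c.png

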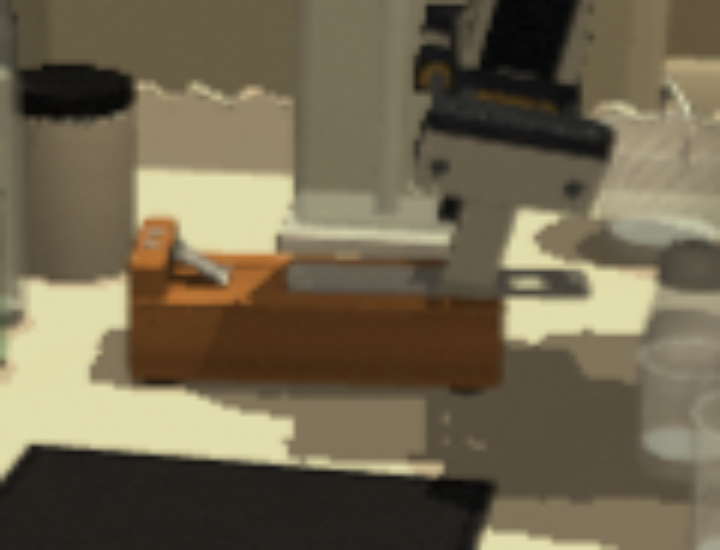

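View pics/scene12.png

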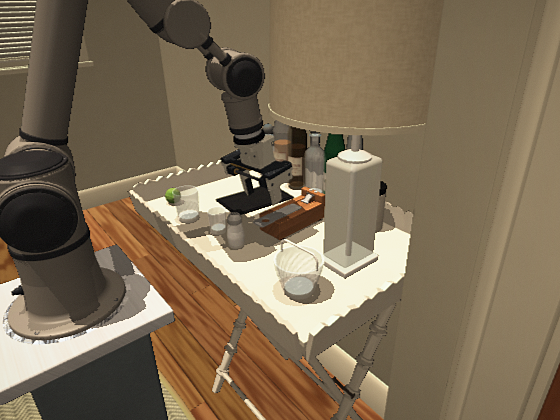

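Emit:
carry_out --targets '[[[0.01, -0.012, -0.002], 0], [[0.012, -0.014, -0.002], 0], [[0.01, -0.012, -0.002], 0], [[0.005, -0.006, 0], 0], [[0, 0, 0], 0], [[0, 0, 0], 0]]'

```text
time: 11.7
tool_pos: [0.4409, -0.0621, 0.0825]
tool_rot: [-3.106, 0.17, -3.063]
contact_force: [-0.3, -0.1, 0.4]
opening: 0.0913
```

```bash
python3 hole.py 13
python3 - <<'E'
from h import *
cw=eyes.camera_info('wrist')
s=monitor.observe();R=Rt(s);print(R.round(3),s['joint_efforts'].round(2));print('to',to(.440,-.063,.085),to(.440,-.063,.051))
print('mill12',)
b=snap('scene','scene13.png');b=snap('side','side13.png')
cv2.imwrite('pics/d13c.png',cv2.cvtColor(cv2.resize(b[150:260,220:340],None,fx=6,fy=5),cv2.COLOR_RGB2BGR))
E
```

```text
blob [259 229  32  24 598] [274.53846154 240.61036789] [ 0.4448 -0.0644  0.052 ]
11.7 [ 0.4409 -0.0621  0.0825] [-3.106  0.17  -3.063] [-0.3 -0.1  0.4]
[[-0.982 -0.073  0.172]
 [-0.078  0.997 -0.022]
 [-0.17  -0.035 -0.985]] [-1.100e-01 -3.388e+01 -1.657e+01  7.000e-02 -7.300e-01 -1.000e-02]
to [ 0.00058826 -0.0009753  -0.00257518] [0.00635259 0.00020766 0.03091172]
mill12
```

View pics/wrist13.png

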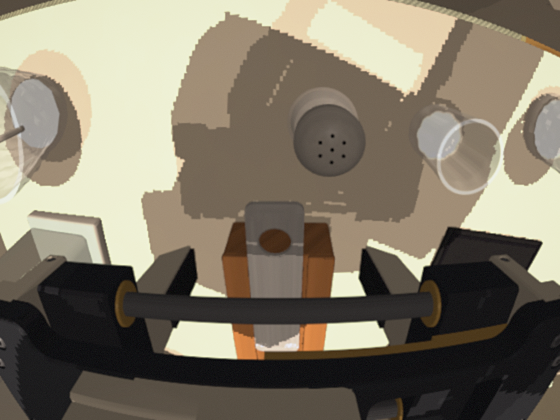

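View pics/d13c.png

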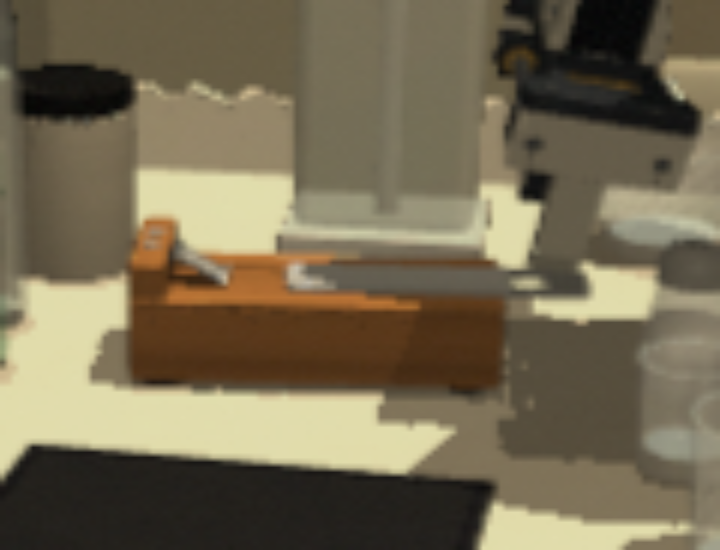

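View pics/scene13.png

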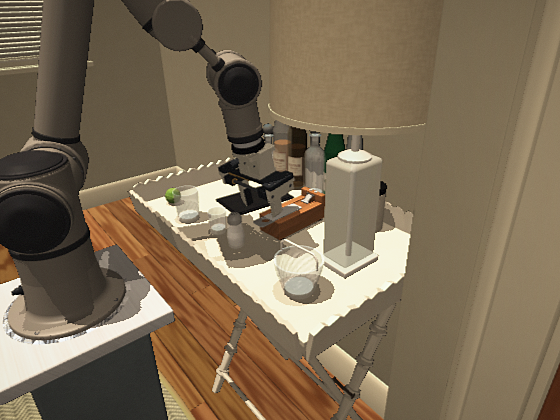

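```bash
python3 - <<'E'
from h import *
cw=eyes.camera_info('wrist');s=monitor.observe()
print('mill',wonz(cw,(330,139),.09),'mid op',wonz(cw,(276,203),.054),'edges r225',wonz(cw,(246,225),.054),wonz(cw,(304.5,225),.054),'edges r260',wonz(cw,(246.5,260),.054),wonz(cw,(305,260),.054))
print(to(.44,-.0635,.053))
E
python3 -c "
import cv2
w=cv2.imread('pics/wrist13.png');cv2.imwrite('pics/w13z.png',cv2.resize(w[190:300,180:380],None,fx=4,fy=4,interpolation=cv2.INTER_CUBIC))"
```

```text
mill [ 0.36586688 -0.04448005  0.09      ] mid op [ 0.41705115 -0.06524399  0.054     ] edges r225 [ 0.4338301  -0.08248259  0.054     ] [ 0.43044162 -0.04693809  0.054     ] edges r260 [ 0.46076041 -0.08157913  0.054     ] [ 0.45689549 -0.04349663  0.054     ]
[ 0.00606663 -0.00043381  0.02902688]
```

View pics/w13z.png

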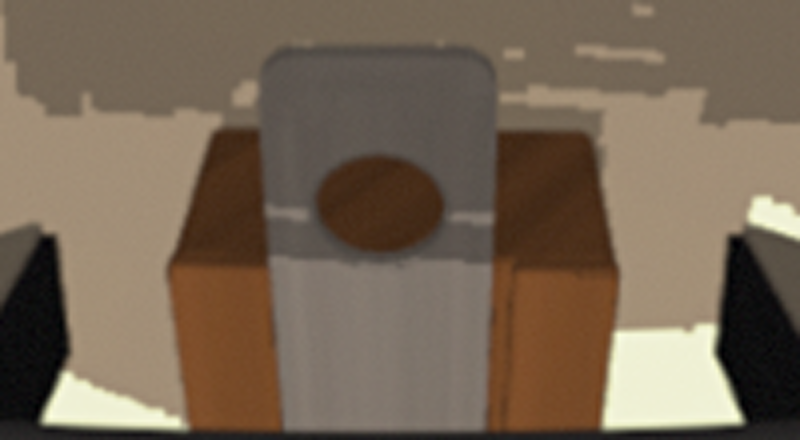

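Emit:
carry_out --targets '[[[0.0015, 0, 0.007], 0], [[0.002, 0, 0.008], 0], [[0.0015, 0, 0.007], 0], [[0.001, 0, 0.004], 0], [[0, 0, 0], 0], [[0, 0, 0], 0]]'

```text
time: 12.6
tool_pos: [0.4394, -0.0626, 0.0536]
tool_rot: [-3.107, 0.17, -3.062]
contact_force: [0.7, -0.3, -0.6]
opening: 0.0918
```

```bash
python3 hole.py 14
python3 - <<'E'
from h import *
print(to(.44,-.0637,.051))
s=monitor.observe();print(s['joint_efforts'].round(2),s['tool_rot'])
w=cv2.imread('pics/wrist14.png');cv2.imwrite('pics/w14z.png',cv2.resize(w[190:300,180:380],None,fx=4,fy=4,interpolation=cv2.INTER_CUBIC))
E
```

```text
blob [256 259  36  25 681] [273.18795888 271.23348018] [ 0.4446 -0.0643  0.052 ]
12.6 [ 0.4394 -0.0626  0.0536] [-3.107  0.17  -3.062] [ 0.7 -0.3 -0.6]
[-0.00010149 -0.00109802  0.00271492]
[ 1.000e-02 -3.477e+01 -1.457e+01  7.000e-02 -7.300e-01 -1.000e-02] [-3.10659974  0.16959402 -3.06158179]
```

View pics/w14z.png

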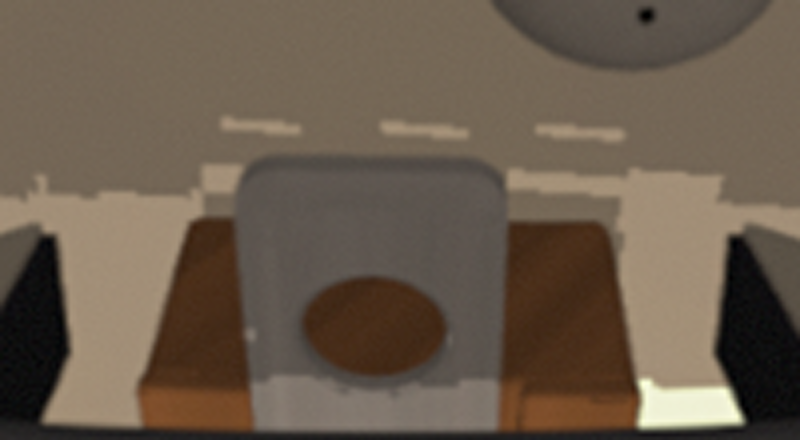

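Emit:
carry_out --targets '[[[0, -0.002, 0.0015], 0], [[0, 0, 0.001], 0], [[0, 0, 0], 0]]'

```text
time: 13.02
tool_pos: [0.4403, -0.0649, 0.0515]
tool_rot: [-3.106, 0.171, -3.062]
contact_force: [-1.1, 0.8, 0.3]
opening: 0.0919
```

```bash
python3 hole.py 15
python3 - <<'E'
from h import *
cw=eyes.camera_info('wrist')
s=monitor.observe();R=Rt(s);p=s['tool_pos'];print(wproj(cw,[p,p+R@[.0095,-.046,0],p+R@[.0095,.046,0]]))
w=cv2.imread('pics/wrist15.png');cv2.imwrite('pics/w15z.png',cv2.resize(w[190:300,180:380],None,fx=4,fy=4,interpolation=cv2.INTER_CUBIC))
E
```

```text
13.025 [ 0.4403 -0.0649  0.0515] [-3.106  0.171 -3.062] [-1.1  0.8  0.3]
[[276.83324488 265.97447534]
 [193.04419035 249.44573363]
 [360.7217505  249.55072275]]
```

View pics/w15z.png

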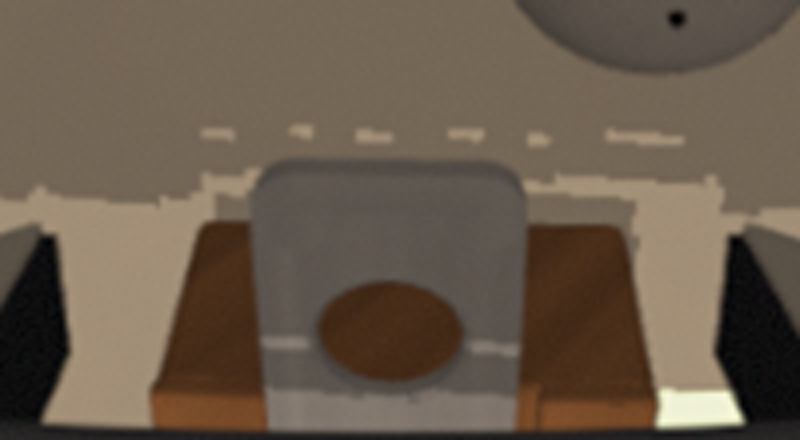

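Emit:
carry_out --targets '[[[0, 0, 0], 0], [[0, 0, 0], 0], [[0, 0, 0], 0], [[0, 0, 0], 0], [[0, 0, 0], 0], [[0, 0, 0], 0]]' --fingers 1 --grip_force 12

```text
time: 13.82
tool_pos: [0.4404, -0.0649, 0.0516]
tool_rot: [-3.106, 0.171, -3.061]
contact_force: [1.2, -0.8, 0.4]
opening: 0.036
```

Emit:
carry_out --targets '[[[0, 0, 0], 0], [[0, 0, 0], 0], [[0, 0, 0], 0]]' --grip_force 45

```text
time: 14.2
tool_pos: [0.4404, -0.0647, 0.0516]
tool_rot: [-3.106, 0.171, -3.061]
contact_force: [0.2, 0.7, 0.4]
opening: 0.0342
```

```bash
python3 hole.py 16
python3 - <<'E'
from h import *
b=snap('side','side16.png')
cv2.imwrite('pics/d16c.png',cv2.cvtColor(cv2.resize(b[150:260,220:340],None,fx=6,fy=5),cv2.COLOR_RGB2BGR))
w=cv2.imread('pics/wrist16.png');cv2.imwrite('pics/w16z.png',cv2.resize(w[190:300,180:380],None,fx=4,fy=4,interpolation=cv2.INTER_CUBIC))
print(monitor.observe()['joint_efforts'].round(2),monitor.observe()['opening'])
E
```

```text
14.2 [ 0.4404 -0.0647  0.0516] [-3.106  0.171 -3.061] [0.2 0.7 0.4]
[ -0.31 -34.92 -14.46   0.04  -0.75   0.06] 0.03440021377043558
```

View pics/d16c.png

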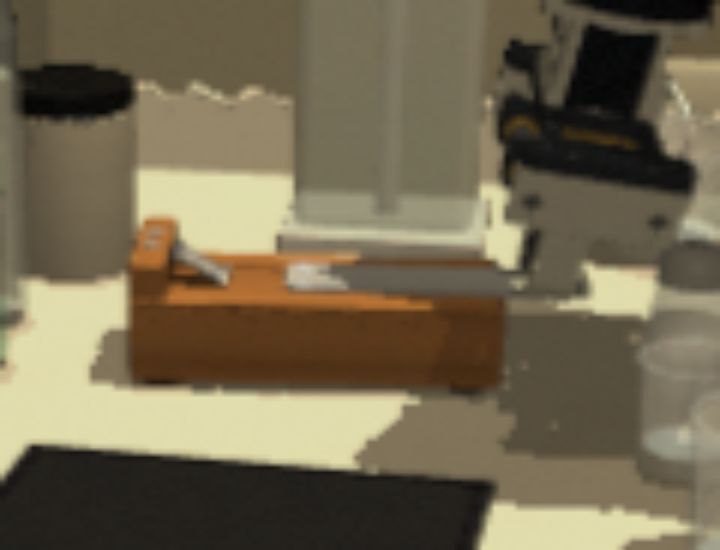

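View pics/w16z.png

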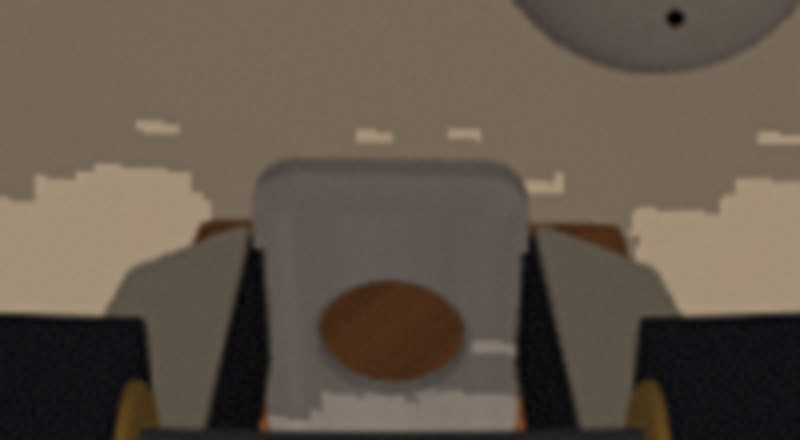

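Emit:
carry_out --targets '[[[-0.0005, 0, -0.003], 0], [[-0.0005, 0, -0.003], 0], [[-0.0005, 0, -0.003], 0], [[0, 0, 0], 0]]'

```text
time: 14.8
tool_pos: [0.4399, -0.0644, 0.0613]
tool_rot: [-3.106, 0.17, -3.061]
contact_force: [-0.4, -0.1, -1.0]
opening: 0.0341
```

```bash
python3 hole.py 17
python3 - <<'E'
from h import *
b=snap('side','side17.png')
cv2.imwrite('pics/d17c.png',cv2.cvtColor(cv2.resize(b[150:260,220:340],None,fx=6,fy=5),cv2.COLOR_RGB2BGR))
print(monitor.observe()['joint_efforts'].round(2),monitor.observe()['opening'])
E
```

```text
14.8 [ 0.4399 -0.0644  0.0613] [-3.106  0.17  -3.061] [-0.4 -0.1 -1. ]
[ 1.000e-02 -3.518e+01 -1.547e+01  9.000e-02 -8.100e-01 -0.000e+00] 0.03424549091982626
```

View pics/d17c.png

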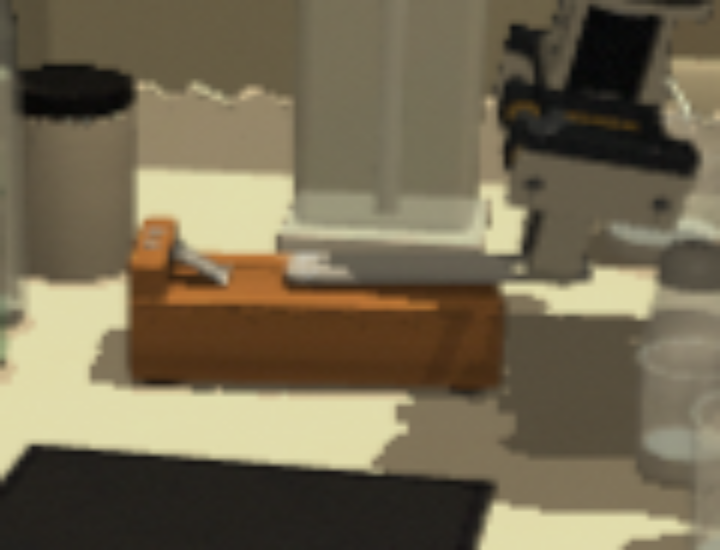

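Emit:
carry_out --targets '[[[-0.001, 0, -0.006], 0], [[-0.0015, 0, -0.01], 0], [[-0.0015, 0, -0.01], 0], [[-0.0015, 0, -0.01], 0], [[-0.001, 0, -0.006], 0], [[0, 0, 0], 0]]' --grip_force 58

```text
time: 15.65
tool_pos: [0.4392, -0.0629, 0.1072]
tool_rot: [-3.106, 0.171, -3.061]
contact_force: [0.6, -0.3, -1.3]
opening: 0.0333
```

```bash
python3 hole.py 18
python3 - <<'E'
from h import *
b=snap('side','side18.png');snap('scene','scene18.png')
cv2.imwrite('pics/d18c.png',cv2.cvtColor(cv2.resize(b[110:230,220:340],None,fx=6,fy=5),cv2.COLOR_RGB2BGR))
print(monitor.observe()['joint_efforts'].round(2),monitor.observe()['opening'])
E
```

```text
15.65 [ 0.4392 -0.0629  0.1072] [-3.106  0.171 -3.061] [ 0.6 -0.3 -1.3]
[ 2.000e-02 -3.353e+01 -1.858e+01  1.000e-01 -8.300e-01 -1.000e-02] 0.03346366289642828
```

View pics/d18c.png

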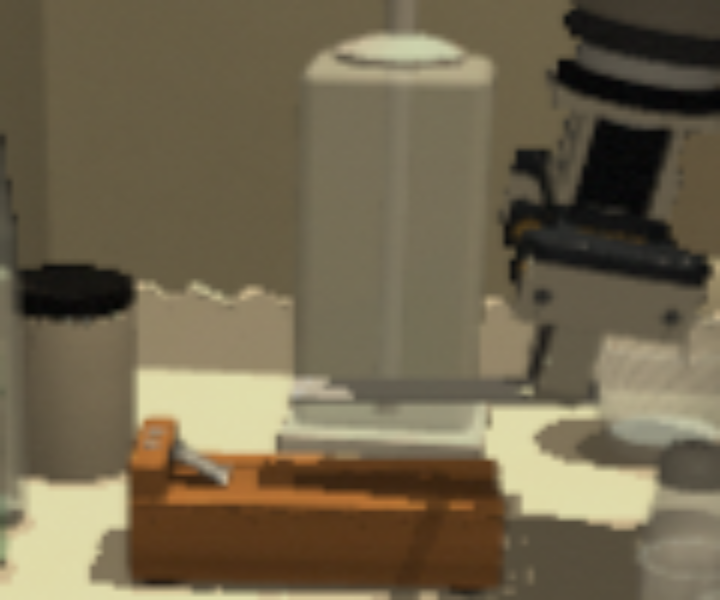

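View pics/wrist18.png

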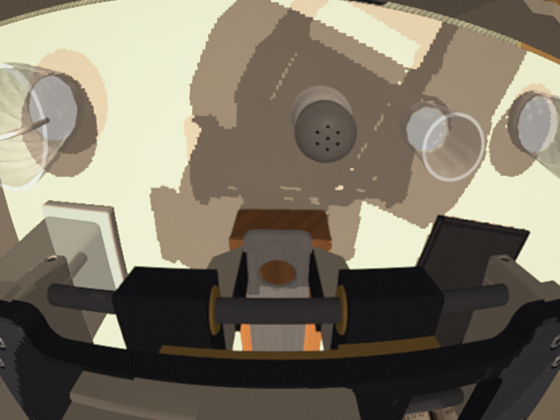

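Run:
```python
from h import *
w=cv2.imread('pics/wrist1.png');a=np.load('cw1.npy');ci=dict(K=eyes.camera_info('wrist')['K'],rvec=a[:3],tvec=a[3:])
m=(cv2.cvtColor(w,cv2.COLOR_BGR2HSV)[...,2]<60).astype(np.uint8);m[:100]=0;m[240:]=0;m[:,:200]=0;m[:,410:]=0
k,l,st,ce=cv2.connectedComponentsWithStats(m);i=1+st[1:,4].argmax();print(st[i])
c=max(cv2.findContours((l==i).astype(np.uint8),0,2)[0],key=cv2.contourArea)[:,0,:]
P=np.array([wonz(ci,p,.005)[:2] for p in c]);r=cv2.minAreaRect(P.astype(np.float32)*1000);print(r)
h=wonz(eyes.camera_info('wrist'),(278,272),.107);print('hole now',h)
b=r[0][0]/1000,r[0][1]/1000
print(monitor.observe()['tool_pos'])
```

```text
[  224   116   168   113 16469]
((556.9801635742188, 141.34933471679688), (126.6951904296875, 196.28318786621094), 85.81053924560547)
hole now [ 0.44240092 -0.0618067   0.107     ]
[ 0.43872376 -0.06276537  0.10636939]
```

Emit:
carry_out --targets '[[[-0.006, 0.015, -0.006], 0], [[-0.012, 0.025, -0.002], 0.02], [[-0.014, 0.03, 0.001], 0.025], [[-0.014, 0.03, 0.001], 0.025], [[-0.014, 0.03, 0.001], 0.025], [[-0.014, 0.03, 0.001], 0.025], [[-0.006, 0.015, 0], 0.02], [[0, 0, 0], 0], [[0, 0, 0], 0]]'

```text
time: 16.92
tool_pos: [0.5125, 0.1191, 0.1148]
tool_rot: [-3.131, 0.163, 3.074]
contact_force: [-0.5, -0.5, -1.2]
opening: 0.0334
```

Run:
```python
from h import *
s=monitor.observe();print(s['time'],s['tool_pos'],s['tool_rot'],s['opening'],s['contact_force'].round(1));print(Rt(s).round(3));print(to(.511,.1447))
b=snap('side','side19.png');snap('wrist','wrist19.png')
cv2.imwrite('pics/d19c.png',cv2.cvtColor(cv2.resize(b[130:290,190:350],None,fx=4,fy=3.7),cv2.COLOR_RGB2BGR))
```

```text
16.925 [0.51246787 0.11910172 0.11478973] [-3.13120977  0.16322245  3.07358272] 0.033377710157246825 [-0.5 -0.5 -1.2]
[[-0.984  0.07   0.161]
 [ 0.067  0.998 -0.021]
 [-0.162 -0.01  -0.987]]
[ 0.00316149  0.02543257 -0.00078476]
```

View pics/d19c.png

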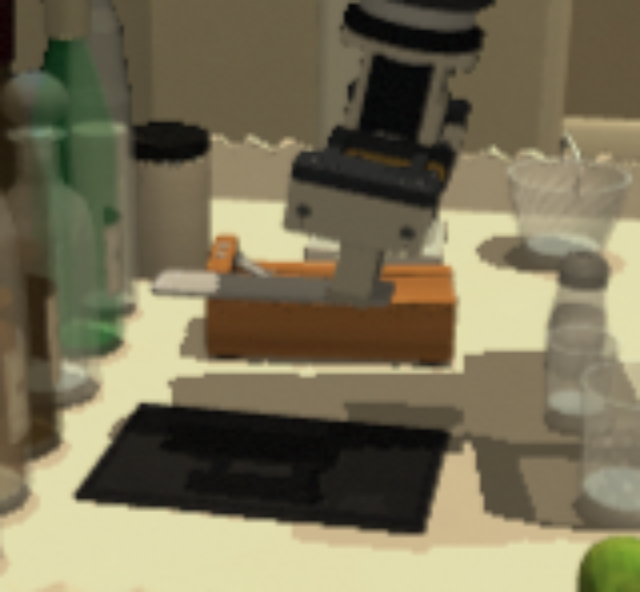

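View pics/wrist19.png

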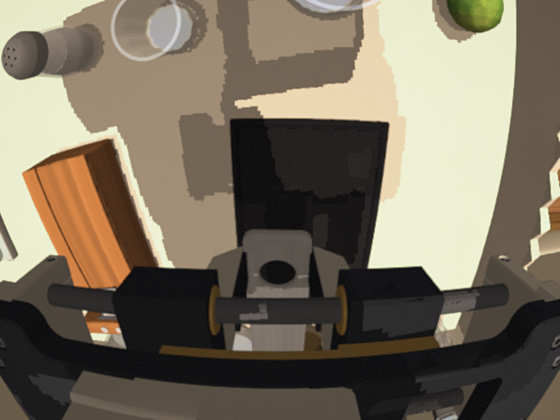

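Emit:
carry_out --targets '[[[0.003, 0.008, 0], 0], [[0.002, 0.011, 0.005], 0], [[0.003, 0.006, 0.015], 0], [[0.003, 0, 0.015], 0], [[0.003, 0, 0.015], 0], [[0.002, 0, 0.012], 0], [[0.001, 0, 0.005], 0], [[0, 0, 0], 0], [[0, 0, 0], 0]]'

```text
time: 18.15
tool_pos: [0.5069, 0.1456, 0.0401]
tool_rot: [-3.131, 0.162, 3.073]
contact_force: [-0.2, -0.7, -0.2]
opening: 0.0336
```

Run:
```python
from h import *
s=monitor.observe();print(s['time'],s['tool_pos'],s['tool_rot'],s['opening'],s['contact_force'].round(1));print(Rt(s).round(3));print(to(.511,.1447,.025))
```

```text
18.15 [0.50693691 0.14564023 0.04008325] [-3.13108624  0.16159412  3.07276882] 0.03358085071697685 [-0.2 -0.7 -0.2]
[[-0.985  0.07   0.16 ]
 [ 0.068  0.997 -0.022]
 [-0.161 -0.01  -0.987]]
[-0.00163771 -0.00049518  0.01555538]
```

Emit:
carry_out --targets '[[[-0.001, -0.0005, 0.005], 0], [[-0.001, 0, 0.008], 0], [[0, 0, 0.004], 0], [[0, 0, 0], 0], [[0, 0, 0], 0]]'

```text
time: 18.77
tool_pos: [0.5127, 0.1446, 0.0233]
tool_rot: [-3.132, 0.164, 3.072]
contact_force: [-0.3, -0.3, -0.9]
opening: 0.0331
```

Run:
```python
from h import *
s=monitor.observe();print(s['time'],s['tool_pos'],s['tool_rot'],s['opening'],s['contact_force'].round(1));print(to(.511,.1447,.010))
b=snap('side','side20.png');snap('wrist','wrist20.png')
cv2.imwrite('pics/d20c.png',cv2.cvtColor(cv2.resize(b[180:290,190:330],None,fx=5.5,fy=5.4),cv2.COLOR_RGB2BGR))
```

```text
18.775 [0.51269645 0.14456191 0.02332098] [-3.13153619  0.1635052   3.07241963] 0.03307500501647684 [-0.3 -0.3 -0.9]
[0.0038476  0.00014989 0.01286542]
```

View pics/d20c.png

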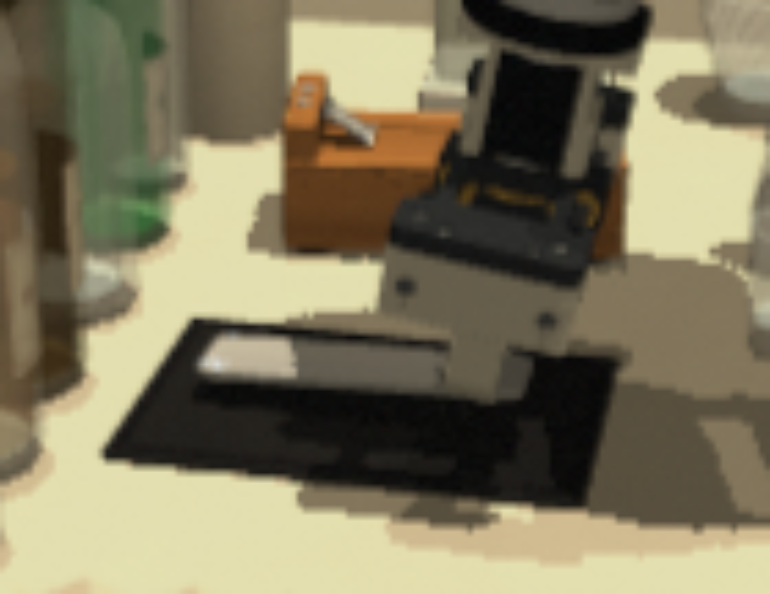

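View pics/wrist20.png

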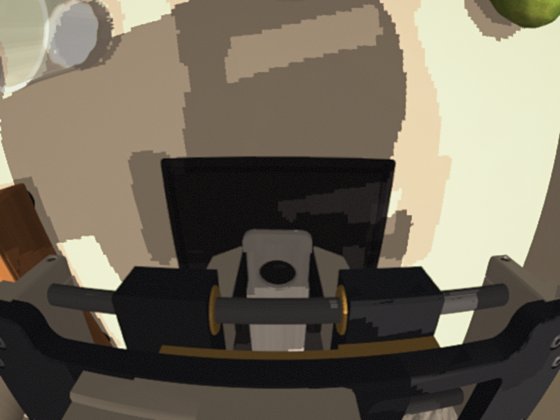

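Emit:
carry_out --targets '[[[0.001, 0, 0.003], 0], [[0.001, 0, 0.004], 0], [[0.0005, 0, 0.002], 0], [[0, 0, 0], 0]]'

```text
time: 19.38
tool_pos: [0.5116, 0.1446, 0.0136]
tool_rot: [-3.132, 0.164, 3.073]
contact_force: [1.4, -1.0, -0.6]
opening: 0.0332
```

Emit:
carry_out --targets '[[[0.0003, 0, 0.0015], 0], [[0.0003, 0, 0.0015], 0]]'

```text
time: 19.62
tool_pos: [0.5116, 0.1446, 0.0105]
tool_rot: [-3.132, 0.164, 3.072]
contact_force: [-0.5, 0.4, -1.4]
opening: 0.0332
```

Emit:
carry_out --targets '[[[0.0002, 0, 0.001], 0], [[0.0002, 0, 0.001], 0]]'

```text
time: 19.88
tool_pos: [0.5116, 0.1446, 0.0084]
tool_rot: [-3.132, 0.164, 3.073]
contact_force: [0.2, 0.0, -1.1]
opening: 0.0329
```

Emit:
carry_out --targets '[[[0.0001, 0, 0.0007], 0]]'

```text
time: 20.0
tool_pos: [0.5117, 0.1446, 0.0077]
tool_rot: [-3.132, 0.165, 3.073]
contact_force: [-0.0, -0.2, -0.7]
opening: 0.0331
```

Emit:
carry_out --targets '[[[0.0001, 0, 0.0007], 0]]'

```text
time: 20.12
tool_pos: [0.5118, 0.1446, 0.007]
tool_rot: [-3.132, 0.165, 3.073]
contact_force: [-1.8, -0.2, 3.7]
opening: 0.0335
```

Emit:
carry_out --targets '[[[0.0001, 0, 0.0005], 0]]'

```text
time: 20.25
tool_pos: [0.5118, 0.1446, 0.0069]
tool_rot: [-3.132, 0.165, 3.073]
contact_force: [-2.8, 0.2, 7.1]
opening: 0.0336
```

Run:
```python
from h import *
s=monitor.observe();print(s['time'],s['tool_pos'],s['contact_force'].round(1),s['torque'].round(2))
b=snap('side','side21.png')
cv2.imwrite('pics/d21c.png',cv2.cvtColor(cv2.resize(b[180:290,190:330],None,fx=5.5,fy=5.4),cv2.COLOR_RGB2BGR))
```

```text
20.25 [0.51184944 0.14459159 0.00688472] [-2.8  0.2  7.1] [-0.07  0.32 -0.02]
```

View pics/d21c.png

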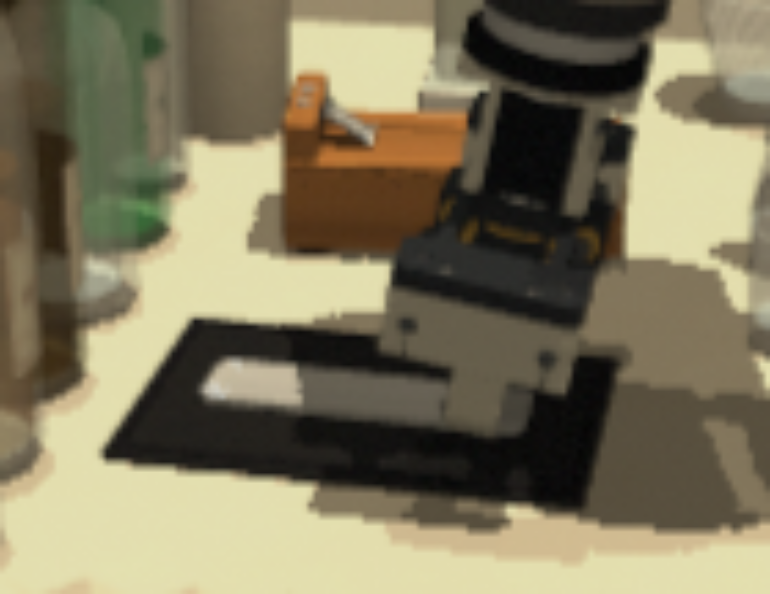

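Emit:
carry_out --targets '[[[0, 0, 0], 0], [[0, 0, 0], 0]]' --grip_force 5

```text
time: 20.55
tool_pos: [0.5119, 0.1445, 0.007]
tool_rot: [-3.132, 0.165, 3.073]
contact_force: [-0.5, 0.8, 0.1]
opening: 0.0357
```

Emit:
carry_out --targets '[[[0, 0, 0], 0], [[0, 0, 0], 0], [[0, 0, 0], 0], [[0, 0, 0], 0]]' --fingers 0.25

```text
time: 21.05
tool_pos: [0.5123, 0.1445, 0.0071]
tool_rot: [-3.132, 0.166, 3.073]
contact_force: [-0.2, -0.2, 0.5]
opening: 0.0675
```

Emit:
carry_out --targets '[[[0, 0, -0.003], 0], [[0, 0, -0.006], 0], [[0, 0, -0.015], 0], [[0, 0, -0.025], 0], [[0, 0, -0.03], 0], [[0, 0, -0.03], 0], [[0, 0, -0.02], 0], [[0, 0, 0], 0], [[0, 0, 0], 0]]'

```text
time: 22.18
tool_pos: [0.4896, 0.1478, 0.1435]
tool_rot: [-3.134, 0.17, 3.073]
contact_force: [0.7, -0.5, -0.5]
opening: 0.0687
```

Run:
```python
from h import *
s=monitor.observe();print(s['time'],s['tool_pos'],s['contact_force'].round(1),s['opening'])
cw=eyes.camera_info('wrist');snap('wrist','wrist22.png');snap('side','side22.png');snap('scene','scene22.png')
b=cv2.imread('pics/side22.png');cv2.imwrite('pics/d22c.png',cv2.resize(b[180:300,190:370],None,fx=4.4,fy=4.4))
```

```text
22.175 [0.4895608  0.14782662 0.14348168] [ 0.7 -0.5 -0.5] 0.06868645038507548
```

View pics/d22c.png

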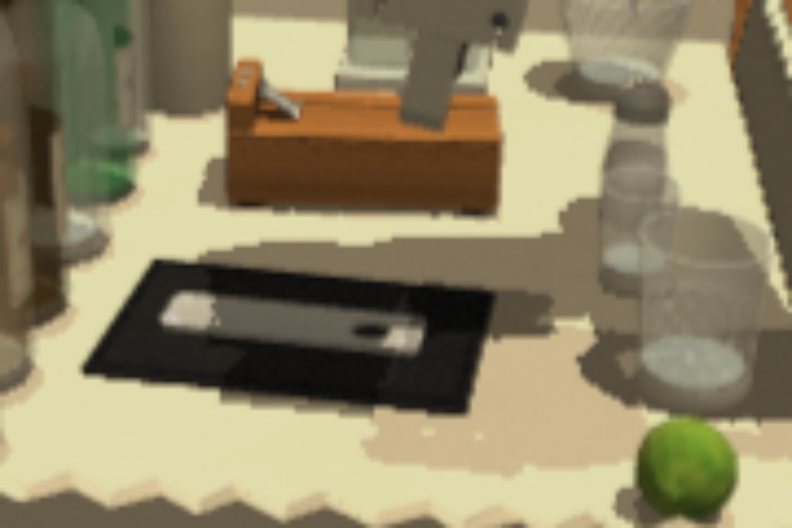

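View pics/wrist22.png

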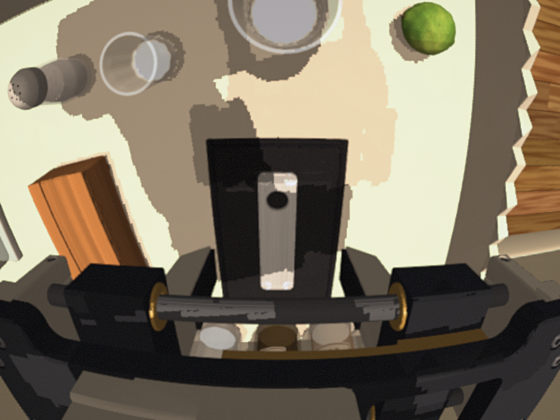

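View pics/scene22.png

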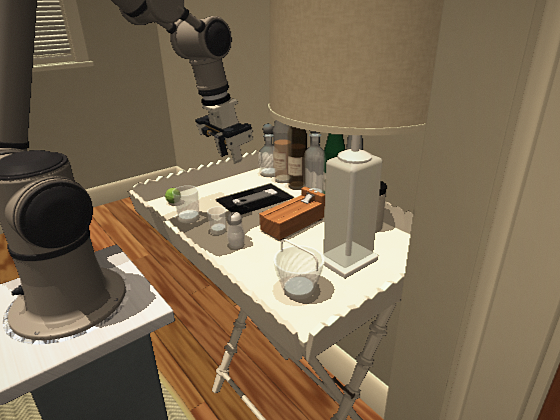

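Run:
```python
from h import *
cw=eyes.camera_info('wrist')
f=wonz(cw,(277.5,172.5),.009);r=wonz(cw,(277,290.5),.009);c=(f+r)/2;d=r-f
print(f,r,'centre',c,'yaw',np.arctan2(d[1],d[0]),np.linalg.norm(d))
for p in((207,140),(348,139)):print('mat front',wonz(cw,p,.005))
print(order.hand_in())
```

```text
[0.48801714 0.14687545 0.009     ] [0.63009168 0.13629357 0.009     ] centre [0.55905441 0.14158451 0.009     ] yaw -0.07434394680018218 0.1424680699954796
mat front [0.45326148 0.08565429 0.005     ]
mat front [0.46088882 0.21204157 0.005     ]
the job is handed in; nothing more can be done
None
```

The opener is lying flat and lengthwise on the mat, about 2 mm from its centre and aligned to within about 0.1 degrees. I handed the job in at about 22 s of the 67 s allowed.

- **Drag:** I pressed one open fingertip on the opener and drew it out of the groove. It took two strokes, because it slipped at about 8 to 10 N and followed at 12 to 18 N. It ended with roughly 40 to 42 mm sticking out, still flat in the groove.
- **Lift and placing:** I gripped the part sticking out across its width, lifted it level, and lowered it until it touched the mat at 4 to 7 N. Then I released it and backed away.
- **Last checks:** The gripper was clear, with no contact force. In the last pictures the tumblers, lime, shaker, bowl and canister look unmoved by eye; I did not measure their positions.

**What went less well:**
- At the first touchdown my press steps were too coarse and the force peaked at about 34 N for about an eighth of a second. That is more than "just hard enough".
- The tool drifted to a tilt of about 10 degrees during the drag. I left it, because the tilt kept the wrist clear of the lampshade.
- The early estimates of the mat's centre disagreed by up to 6 mm between cameras. I used the wrist camera's figure.

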